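# Set and lock the bench caliper gauge to the master shaft

## Task

Set the sloping bench caliper gauge to the master shaft, ready for checking the brass blanks: lay the shaft on the rest rails with its slim end between the open jaws and let go, then slide the moving jaw shut until it bears firmly on the slim end (about 10 N, never hard) and pinches it against the fixed jaw. Turn the lock knob clockwise to its stop so that the setting is held, then lift the shaft out, lay it back in its wooden cradle the way it lay before and let go. Leave the jaw at its setting and the other things on the bench where they are.

Things in the scene. Friction and masses are not known exactly. Their poses are not given: they have to be found in the camera images.
- master_shaft: plain steel stepped round shaft, 140 mm long, about 0.45 kg: slim end 24 mm in diameter from x = -80 to -35 mm, thick part 34 mm in diameter from x = -35 to +60 mm. Its x axis runs along the shaft's axis from slim to thick end; the origin, near the centre of mass, is the place to grip, clear on both sides in cradle and gauge. y and z may point anywhere around x.
- slim_end (a point): point on the shaft's axis in the middle of the slim end (x = -58 mm in the shaft's frame)
- thick_end (a point): point on the shaft's axis near the thick end (x = +42 mm in the shaft's frame)
- cradle: fixed wooden cradle, board 160 x 78 x 12 mm with two vees, 16 mm thick and up to 62 mm wide, at x = -58 and +42 mm. The shaft lies in them at the start, level, its axis 48 mm above the bench. Origin on the bench below the shaft's origin; x along the shaft from slim to thick end, z up. Between the vees only the board lies below the shaft.
- small_vee (a point): where the slim end's middle lies when the shaft is in the cradle: centred over the small vee, 48 mm above the bench
- large_vee (a point): where the point thick_end lies when the shaft is in the cradle: centred over the large vee, 48 mm above the bench
- gauge_bed: sloping bed of the gauge, dark steel plate 200 x 184 mm, 30 degrees towards the robot, fixed. Origin on its face, 60 mm above the bench; x up the slope, y along the beam towards the fixed jaw, z square out. Beam: x = -58 to -28, 20 mm high. Rest rails along y at x = 34-46 and 98-110, y = 0-85, 10 mm high. Shaft laid right: slim end down the slope, origin at x = 52-60, y = 38-42, z = 27 mm.
- fixed_jaw: fixed steel jaw at the +y end of the beam; its measuring face is the plane y = 55 mm of the bed, looking to -y, x = -30 to +12 and z = 8 to 40 mm. Origin on that plane at the bed's x = z = 0; axes as the bed's. The laid shaft may slide down the slope till its slim end's face stops against the beam at x = -28 mm; that is fine.
- carriage (a joint): gap between the jaw faces in m: 0 shut, 0.072 fully open, 0.024 when both bear on the slim end. Unlocked, it slides along the beam with about 1.5 N (pushing the shaft along the rails takes some 6 N more) and stays where it is left. The carriage (60 mm along y, top 36 mm above the bed) can be moved by its lock knob.
- lock_knob (a joint): angle of the lock knob on the carriage in rad, growing clockwise seen from the bed's +z side: 0 unlocked, with the grip bar along the bed's x, to 1.40 at its stop, locked. It takes up to 0.2 N m. From about 0.5 on its screw brakes the carriage on the beam ever harder.
- knob_grip (a point): centre of the knob's black grip bar (46 long, 12 thick, 24 mm high) on its turning axis, 63 mm above the bed, at the bed's x = -42 mm, 30 mm behind the moving jaw's face. Its x axis lies along the bar, z out along the turning axis. Below the bar (51 mm) are a 15 mm post and a 29 mm flange, then the carriage top at 36 mm.
- blank_1: turned brass blank, 35 mm in diameter, 60 mm high, standing on the bench; origin under its centre; leave it alone
- blank_2: another such brass blank; leave it alone
- marker: marker pen, 135 mm long, 17 mm thick, lying on the bench; origin under its middle; leave it alone
- tape_measure: yellow tape measure, 66 x 73 x 32 mm; origin under its centre; leave it alone
- moving_face (a point): point on the plane of the moving jaw's measuring face (a steel jaw on the carriage, mirror image of the fixed jaw, its face looking to +y), at the bed's x = z = 0; axes as the bed's.
Things that resemble listed ones, but are neither listed nor needed, are in the scene too. Of the things like the master_shaft, leave any that is pink or turquoise; of the rest the larger one is meant.

How it is judged:
By the outcome, as a careful person would: the job done as asked, in the order asked, and still so for the second after the job is handed in, with the robot touching nothing.
It also fails if it takes over 72 s, if anything falls off the work surface, if the arm or the gripper's body presses on something with over 40 N, if the wrist force passes 120 N, or if a joint passes its speed limit or range.

## Robot

A 6-joint arm with a two-finger parallel gripper is mounted at the origin on a cart in front of the work surface, level with it; the furniture and walls round the work are solid. World frame = base frame: x ahead of the robot, y to its left, z up, the work surface at z = 0. Lengths are in m, angles in rad, forces in N, time in s.
With the tool pointing down it reaches from about 0.3 to 1 m from the base axis. Payload 5.1 kg.
Tool frame: the origin (TCP) lies midway between the tips of the shut fingers; the grasp point (between the pads) lies 19 mm behind it; z points along the fingers, y is the line along which they close (so a half turn about z gives the same grasp; the last joint's range is limited). The gripper opens to 95 mm and grips with 3 to 60 N. Pads are 20 mm wide; open, the fingers measure 119 mm over their backs; the gripper's body (75 mm by 180 mm) begins 59 mm behind the grasp point.
Start: joints at [1.077, 0.124, 1.65, -0, 1.367, -0.083], TCP at [0.26, 0.596, 0.187] pointing down, gripper open.
Joint ranges: [-2.61, 2.61], [-1.02, 2.33], [0.03, 2.71], [-1.35, 4.49], [0.32, 2.68], [-2.91, 2.91]. Speed limits (rad/s): [2.57, 2.57, 3.14, 3.14, 3.14, 3.14].

## Interface

Orientations are given as a 3x3 rotation matrix whose columns are the frame's x, y, z axes.
In Python, from cell import r, viewer gives the robot as it stands.
- The arm moves only by the tool step_arm, never from a script. Its argument "rows" is text: rows parted by semicolons, each of 7 numbers parted by spaces: the shift along the tool's x, y, z normalised to -1 to 1, where 1 is 3 cm, then the turn, a rotation vector about the tool's x, y, z normalised to -1 to 1, where 1 is 5 degrees, then the opening, from 0 (shut) to 1 (fully open). In form: tx ty tz rx ry rz fingers; .... A call has 1 to 8 rows; each row shifts and turns the commanded pose from where the row before left it, along the tool's axes as they then stand; what a row does not reach is not made up. A row lasts 1/12 s, in which the tool goes at most 41.7 mm and 7.16 degrees, less where a joint would pass 70% of its speed; a pose out of reach is approached as far as the arm can. A call with a number of a shift or a turn outside -1 to 1 is refused whole. A call with a gripper value outside its range is refused whole. The fingers move at their own pace and stop on an object; the grip force is fixed at half the most. Time passes only in rows, so rows that do not move let the fingers close. It gives the time, the measured TCP pose, the force, the opening and the grip force at its end, in the units of the state.
- r.get_state(): the state, without advancing time (a new reading comes with each control period).
- viewer.grab_frame(name): name is "scene" or "top" or "wrist"; returns the picture (384x512x3 uint8, red, green, blue); there is no depth.
- viewer.calibration(name): a dict with "vertical_fov" (degrees; the focal length in pixels is half the picture's height over the tangent of half this angle, whatever the lens; pixels are square), "cx", "cy" (the principal point, pixels), "dist" ([k1, k2, p1, p2, k3] as OpenCV has them; the pictures are not rectified), "R" (3x3) and "t" (3): a world point X has camera coordinates R X + t. Camera axes: x right, y down, z forward; pixel columns grow to the right and rows downward; lengths in m; the calibration is good to about 2 mm. A picture is of the moment at which its call begins: read the wrist's pose just before it. calibration takes no time and is no camera call; for the wrist camera it gives the pose at the moment of the call.
- r.hand_in(): hands the job in; it is judged then, once.
The state is a dict: "time_s": time; "joints": joint angles; "qvel": joint speeds; "effort": joint torques, N m; "position": TCP position; "ee_rot": TCP orientation; "ft_force": force on the tool from outside, world axes, zero at the start; "moment": the same for the moment, N m; "width": finger opening in m; "grasp_force": force on a finger pad.
Only numpy, scipy, OpenCV 4.12 (cv2) and the standard library are available. Lean on these libraries where they do the work, as an engineer would, in place of code of your own. Each camera call takes 0.05 s, during which the arm holds its last target. There are 200 camera calls.

## Working session

There is one attempt and no reset: what is moved stays moved. The work goes in short steps, Python scripts to look and compute and a tool call to move; the robot and the scene stay as the last step left them, time stands still between calls to the robot, and variables do not carry over. Pictures are saved under pics/ and viewed, at most 10 in all, crops included, and the job is handed in when it is done.

Besides the shell and the picture viewer there is one more tool, called by a JSON object that holds its "api" and its "payload". step_arm: Moves the arm, as the interface text tells. Scaled input: -1 to 1 covers 3 cm each way for a shift and 5 degrees each way for a turn. Its arguments: {"type":"object","properties":{"rows":{"type":"string"}},"required":["rows"]}

```bash
mkdir -p pics; ls
cat > h.py <<'E'
import numpy as np,cv2
from cell import r,viewer
def K(n):
    c=viewer.calibration(n); f=192/np.tan(np.radians(c['vertical_fov'])/2)
    return np.array([[f,0,c['cx']],[0,f,c['cy']],[0,0,1.]]),np.array(c['dist'],float),np.array(c['R']),np.array(c['t'])
def ray(cal,uv):
    k,d,R,t=cal; p=cv2.undistortPoints(np.array([[uv]],float),k,d)[0,0]
    v=R.T@np.array([p[0],p[1],1]); return -R.T@t,v/np.linalg.norm(v)
def onz(cal,uv,z):
    o,v=ray(cal,uv); return o+v*(z-o[2])/v[2]
def tri(obs):
    A=np.zeros((3,3));b=np.zeros(3);L=[]
    for cal,uv in obs:
        o,v=ray(cal,uv);P=np.eye(3)-np.outer(v,v);A+=P;b+=P@o;L.append((o,P))
    x=np.linalg.solve(A,b); return x,[round(1e3*np.linalg.norm(P@(x-o)),1) for o,P in L]
def proj(cal,X):
    k,d,R,t=cal; return cv2.projectPoints(np.atleast_2d(np.array(X,float)),cv2.Rodrigues(R)[0],t,k,d)[0][:,0]
def save(n,im): cv2.imwrite('pics/'+n,im[:,:,::-1])
E
python3 - <<'E'
from h import *
np.set_printoptions(precision=3,suppress=True)
for n in ('scene','top','wrist'):
    c=K(n); im=viewer.grab_frame(n); save(n+'0.png',im); print(n,c[0][0,0],c[1],-c[2].T@c[3])
    if n!='wrist': np.save(n+'.npy',im)
a=[cv2.imread(f'pics/{n}0.png') for n in('scene','top')]
cv2.imwrite('pics/both.png',cv2.resize(np.vstack(a),None,fx=.78,fy=.78))
print(r.get_state())
E
```

```text
pics
scene 454.72444751373683 [-0.066  0.     0.     0.     0.   ] [-0.223 -0.91   0.762]
top 443.17416356283167 [-0.177  0.     0.     0.     0.   ] [0.402 0.016 1.284]
wrist 300.9250738480195 [-0.005  0.     0.     0.     0.   ] [0.182 0.63  0.385]
{'time_s': 0.15, 'joints': array([ 1.077,  0.124,  1.651, -0.   ,  1.368, -0.083]), 'qvel': array([-0.002, -0.001, -0.005, -0.001, -0.001,  0.001]), 'effort': array([  0.001, -41.819, -36.047,   0.078,   0.047,  -0.   ]), 'position': array([0.259, 0.595, 0.186]), 'ee_rot': array([[-0.917,  0.399, -0.001],
       [ 0.399,  0.917, -0.001],
       [ 0.   , -0.002, -1.   ]]), 'ft_force': array([ 0.135, -0.22 , -0.857]), 'moment': array([0.01 , 0.043, 0.018]), 'grasp_force': 0.0, 'width': 0.09520442989096972}
```

View pics/scene0.png

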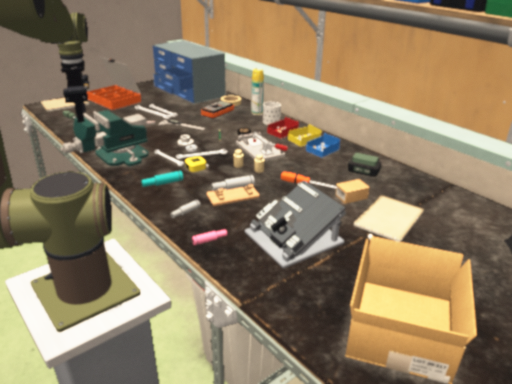

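View pics/top0.png

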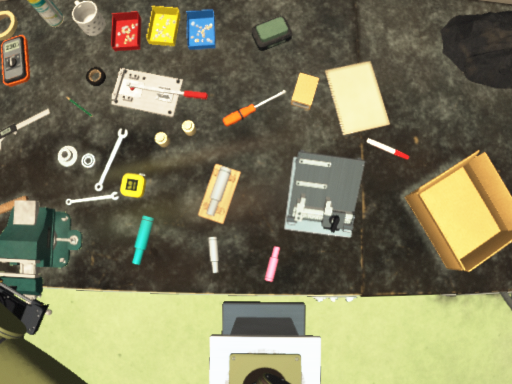

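Shaft-like candidates in the top picture: grey shaft in the wooden cradle (219,187), a smaller grey shaft lying on the bench (213,254), turquoise (142,238) and pink (272,263). Turquoise and pink are ruled out, and the larger grey one is in the cradle. The gauge is at (325,195). Next, close crops.

Run:
```python
from h import *
a=cv2.imread('pics/top0.png')[145:245,190:375]; b=cv2.imread('pics/scene0.png')[165:267,200:350]
a=cv2.resize(a,None,fx=4,fy=4,interpolation=cv2.INTER_CUBIC);cv2.imwrite('pics/c_top.png',a)
b=cv2.resize(b,None,fx=5,fy=5,interpolation=cv2.INTER_CUBIC);cv2.imwrite('pics/c_sc.png',b)
```

```text
(no output)
```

View pics/c_top.png

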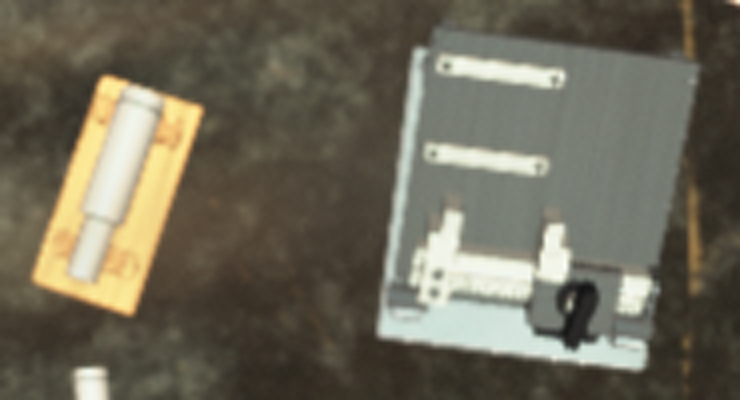

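View pics/c_sc.png

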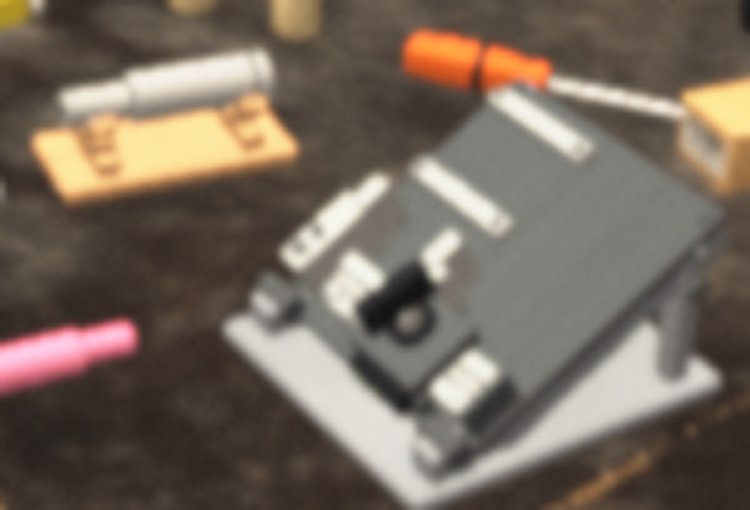

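```bash
cat > fit0.py <<'E'
from h import *
from scipy.optimize import least_squares
from scipy.spatial.transform import Rotation as Ro
np.set_printoptions(precision=4,suppress=True)
T=lambda u,v:((u+.5)/4-.5+190,(v+.5)/4-.5+145)
S=lambda u,v:((u+.5)/5-.5+200,(v+.5)/5-.5+165)
ct,cs=K('top'),K('scene')
B=np.array([[104,85,10],[104,0,10],[40,85,10],[40,0,10]])*1e-3
t=np.array([T(438,65),T(565,78),T(427,152),T(548,166)]);s=np.array([S(495,93),S(586,153),S(418,163),S(506,229)])
def Rb(yaw,p): return Ro.from_euler('ZY',[yaw,-p]).as_matrix()
def f(p,full=False):
    X=B@Rb(p[3],p[4]).T+p[:3]
    return np.r_[(proj(ct,X)-t).ravel(),(proj(cs,X)-s).ravel()]
q=least_squares(f,[.4,-.15,.06,0,.52]);print(q.x,np.degrees(q.x[3:]),q.fun.reshape(-1,2))
print('slim',tri([(ct,T(84,279)),(cs,S(62,101))]),'thick',tri([(ct,T(144,90)),(cs,S(268,70))]))
print('step',tri([(ct,T(104,217)),(cs,S(128,88))]))
E
python3 fit0.py
```

```text
[ 0.5429 -0.1618  0.0594 -0.1076  0.5259] [-6.1631 30.1296] [[-0.1032 -0.0203]
 [-0.4675  0.5088]
 [-0.5203  0.2892]
 [ 0.0216  0.458 ]
 [ 0.2832 -0.2533]
 [ 0.6551 -0.0366]
 [ 0.1729  0.1115]
 [ 0.5849 -0.0772]]
slim (array([0.4927, 0.155 , 0.0582]), [np.float64(2.5), np.float64(2.5)]) thick (array([0.6289, 0.1157, 0.0525]), [np.float64(0.7), np.float64(0.7)])
step (array([0.536 , 0.1422, 0.0588]), [np.float64(2.7), np.float64(2.7)])
```

The crops show the grey stepped shaft in the wooden cradle (slim end at top px ~(211,214), thick end ~(226,167)). The gauge has its rails at px (315,163)/(312,185) and the knob at (334,223). Now moving the wrist camera over the shaft.

{"api": "step_arm", "payload": {"rows": "-0.5 -0.3 -0.8 0 0 -0.1 1;-0.95 -0.62 -0.4 0 0 -0.1 1;-0.95 -0.62 -0.3 0 0 -0.1 1;-0.95 -0.62 -0.3 0 0 -0.1 1;-0.95 -0.62 -0.2 0 0 -0.1 1;-0.95 -0.62 0 0 0 -0.1 1;-0.95 -0.62 0 0 0 -0.1 1;-0.95 -0.62 0 0 0 -0.1 1"}}

```text
time_s: 0.82
position: [0.4081, 0.3858, 0.2472]
ee_rot: [[-0.943, 0.334, 0.0], [0.334, 0.943, 0.0], [-0.0, 0.0, -1.0]]
ft_force: [0.5, 1.2, 0.6]
width: 0.0952
grasp_force: 0.0
```

{"api": "step_arm", "payload": {"rows": "-0.95 -0.62 0 0 0 -0.1 1;-0.95 -0.62 0 0 0 -0.1 1;-0.95 -0.62 0 0 0 -0.1 1;-0.95 -0.62 0 0 0 -0.1 1;-0.95 -0.62 0 0 0 -0.1 1;-0.95 -0.62 0 0 0 -0.1 1;-0.95 -0.62 0 0 0 -0.1 1;-0.95 -0.62 0 0 0 -0.1 1"}}

```text
time_s: 1.48
position: [0.5798, 0.1745, 0.2469]
ee_rot: [[-0.964, 0.268, -0.0], [0.268, 0.964, -0.0], [0.0, -0.0, -1.0]]
ft_force: [0.1, -0.2, -0.6]
width: 0.0951
grasp_force: 0.0
```

```bash
cat > snap.py <<'E'
import sys,pickle
from h import *
n=sys.argv[1]; c=K('wrist'); im=viewer.grab_frame('wrist'); save(n+'.png',im); pickle.dump(c,open(n+'.pkl','wb'))
s=r.get_state();print(s['time_s'],s['position'],-c[2].T@c[3],c[2][2])
E
python3 snap.py w1
```

```text
1.5333 [0.58302657 0.16993951 0.24650187] [0.4981503  0.19746024 0.44539294] [ 0.28305529 -0.07878543 -0.95586221]
```

{"api": "step_arm", "payload": {"rows": "-0.2 -0.95 0 0 0 0 1;-0.2 -0.95 0 0 0 0 1;-0.2 -0.95 0 0 0 0 1;-0.2 -0.95 0 0 0 0 1;-0.2 -0.95 0 0 0 0 1;-0.2 -0.95 0 0 0 0 1;0 0 0 0 0 0 1;0 0 0 0 0 0 1"}}

```text
time_s: 2.2
position: [0.5677, 0.0008, 0.2469]
ee_rot: [[-0.963, 0.27, -0.001], [0.27, 0.963, 0.0], [0.001, 0.0, -1.0]]
ft_force: [0.8, -0.5, 0.4]
width: 0.0947
grasp_force: 0.0
```

```bash
python3 snap.py w2
```

```text
2.25 [0.56780705 0.00169136 0.24700385] [0.48617249 0.02387291 0.44542263] [ 0.28277594 -0.07914722 -0.955915  ]
```

{"api": "step_arm", "payload": {"rows": "0.5 -0.95 0 0 0 0 1;0.5 -0.95 0 0 0 0 1;0.5 -0.95 0 0 0 0 1;0.5 -0.95 0 0 0 0 1;0.5 -0.95 0 0 0 0 1;0.3 -0.95 0 0 0 0 1;0 0 0 0 0 0 1;0 0 0 0 0 0 1"}}

```text
time_s: 2.92
position: [0.4412, -0.1403, 0.2474]
ee_rot: [[-0.963, 0.269, 0.001], [0.269, 0.963, 0.0], [-0.001, 0.001, -1.0]]
ft_force: [-0.5, -0.1, 0.5]
width: 0.0952
grasp_force: 0.0
```

```bash
python3 snap.py w3
python3 - <<'E'
import cv2,numpy as np
a=[cv2.imread(f'pics/w{i}.png') for i in(1,2,3)]
z=np.zeros_like(a[0]); m=np.vstack([np.hstack(a[:2]),np.hstack([a[2],z])])
cv2.imwrite('pics/w123.png',cv2.resize(m,(800,600),interpolation=cv2.INTER_AREA))
E
```

```text
2.9667 [ 0.44164705 -0.13977425  0.2473593 ] [ 0.35938868 -0.11730337  0.44577907] [ 0.28417155 -0.07876427 -0.95553269]
```

View pics/w123.png

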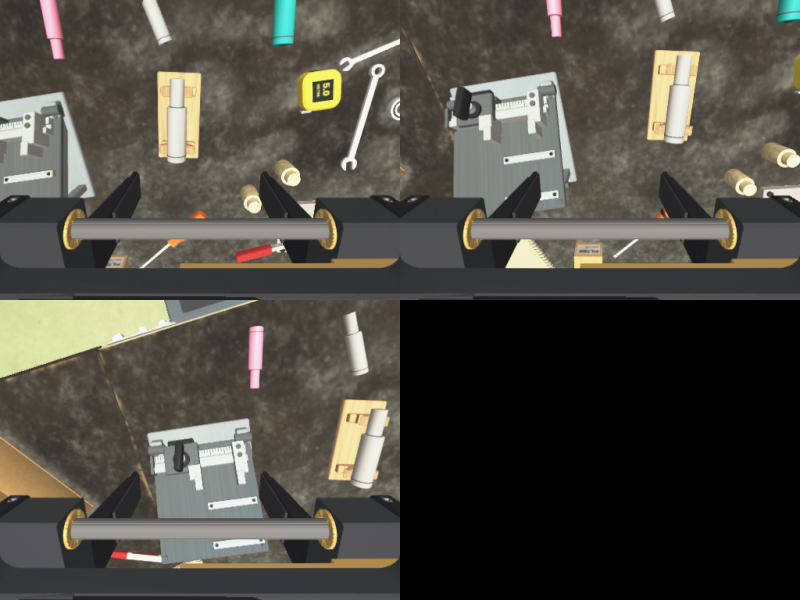

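Run:
```python
import cv2,numpy as np
a={i:cv2.imread(f'pics/w{i}.png') for i in(1,2,3)}
m=np.zeros((600,800,3),np.uint8)
def put(i,u,v,w,h,x,y): m[y:y+3*h,x:x+3*w]=cv2.resize(a[i][v:v+h,u:u+w],None,fx=3,fy=3,interpolation=cv2.INTER_CUBIC)
put(1,198,90,66,124,0,0); put(2,313,58,70,130,200,0); put(3,186,150,130,100,410,0); put(2,58,92,130,100,410,300); put(3,250,245,90,60,0,410)
cv2.imwrite('pics/comp.png',m)
```

```text
(no output)
```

View pics/comp.png

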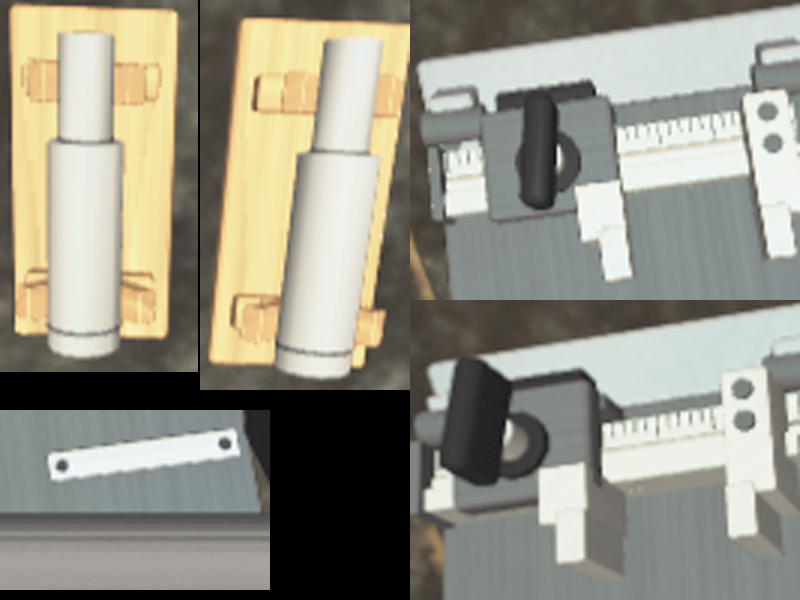

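```bash
cat > fit1.py <<'E'
import io,contextlib,pickle
with contextlib.redirect_stdout(io.StringIO()): from fit0 import *
W={i:pickle.load(open(f'w{i}.pkl','rb')) for i in(1,2,3)}
def px(U,V,x,y,u,v): return ((U-x+.5)/3-.5+u,(V-y+.5)/3-.5+v)
g3=lambda U,V:px(U,V,410,0,186,150); g2=lambda U,V:px(U,V,410,300,58,92); l3=lambda U,V:px(U,V,0,410,250,245)
s1=lambda U,V:px(U,V,0,0,198,90); s2=lambda U,V:px(U,V,200,0,313,58)
obs=[(W[3],[40,0,10],l3(50,467)),(W[3],[40,85,10],l3(238,443)),
 (W[3],[12,55,40],g3(770,258)),(W[3],[12,-17,40],g3(633,277)),(W[3],[-42,-47,75],g3(540,148)),
 (W[2],[12,55,40],g2(728,537)),(W[2],[12,-17,40],g2(585,562))]
def f2(p):
    R=Rb(p[3],p[4]); o=[.5*f(p)]
    for c,b,uv in obs: o.append((proj(c,R@(np.array(b)*1e-3)+p[:3])-uv).ravel())
    return np.concatenate(o)
if __name__=='__main__':
    q2=least_squares(f2,q.x,loss='soft_l1');print(q2.x,np.degrees(q2.x[3:]));print(f2(q2.x).reshape(-1,2))
    a=onz(W[1],s1(87,33.5),.058);b=onz(W[1],s1(84,355),.065);print(a,b,np.degrees(np.arctan2(*(b-a)[1::-1])),np.linalg.norm((b-a)[:2]))
    print(tri([(W[1],s1(87,33.5)),(W[2],s2(354,38))]),tri([(W[1],s1(84,355)),(W[2],s2(314,377))]),tri([(W[1],s1(86,142)),(W[2],s2(338,153))]))
E
python3 fit1.py
```

```text
[ 0.5479 -0.1565  0.0505 -0.143   0.598 ] [-8.1922 34.2633]
[[-0.5808 -0.4826]
 [-0.8651  0.321 ]
 [-1.1192 -0.7282]
 [-1.0004 -0.1174]
 [ 0.1846 -0.0165]
 [-0.0752  0.2109]
 [ 0.2792  0.4609]
 [ 0.0039  0.4847]
 [ 1.0959 -0.4601]
 [ 0.3886  0.4106]
 [ 0.4917 -0.5795]
 [-8.8147 -0.436 ]
 [-8.3682 -1.2107]
 [ 6.1689  2.0083]
 [-3.747   1.1373]]
[0.4937 0.1616 0.058 ] [0.6261 0.12   0.065 ] -17.418514124026228 0.13879607646524358
(array([0.4931, 0.1608, 0.0491]), [np.float64(0.5), np.float64(0.5)]) (array([0.6298, 0.1177, 0.0534]), [np.float64(0.2), np.float64(0.2)]) (array([0.5366, 0.1468, 0.048 ]), [np.float64(0.4), np.float64(0.4)])
```

```bash
cat > fit2.py <<'E'
from fit1 import *
def f3(p):
    R=Rb(p[3],p[4]); o=[.5*f(p)]; m=55-p[5]*1e3
    for c,b,uv in obs:
        b=np.array(b,float); b[1]={-17:m,-47:m-30}.get(b[1],b[1])
        o.append((proj(c,R@(b*1e-3)+p[:3])-uv).ravel())
    return np.concatenate(o)
q3=least_squares(f3,np.r_[q.x,.06],loss='soft_l1')
if __name__=='__main__':
    print(q3.x,np.degrees(q3.x[3:5]));print(f3(q3.x).reshape(-1,2))
E
python3 fit2.py
```

```text
[ 0.5398 -0.1578  0.062  -0.1314  0.5049  0.0572] [-7.5309 28.9296]
[[-0.3243 -0.0396]
 [-0.534   0.5945]
 [-0.7677  0.1789]
 [-0.5084  0.6312]
 [-0.0331 -0.3391]
 [-0.1371 -0.1502]
 [-0.3007 -0.4012]
 [-0.4043 -0.4205]
 [-0.6822 -0.1379]
 [ 0.067  -0.0889]
 [-0.2674  0.6485]
 [ 0.1817  0.1142]
 [-1.0802 -0.1905]
 [ 0.2536  0.9797]
 [ 0.5498 -0.6465]]
```

{"api": "step_arm", "payload": {"rows": "-0.15 0.91 0 0 0 0 1;-0.15 0.91 0 0 0 0.37 1;-0.15 0.91 0 0 0 0 1;-0.15 0.91 0 0 0 0 1;-0.15 0.91 0 0 0 0 1;-0.15 0.91 0 0 0 0 1;-0.15 0.91 0.5 0 0 0 1;-0.15 0.91 0.5 0 0 0 1"}}

```text
time_s: 3.63
position: [0.5408, 0.0616, 0.218]
ee_rot: [[-0.955, 0.296, 0.003], [0.296, 0.955, 0.001], [-0.002, 0.001, -1.0]]
ft_force: [0.4, -0.7, -0.5]
width: 0.095
grasp_force: 0.0
```

{"api": "step_arm", "payload": {"rows": "-0.15 0.91 0.6 0 0 0 1;-0.15 0.91 0.6 0 0 0 1;-0.15 0.91 0.6 0 0 0 1;0 0 0.6 0 0 0 1;0 0 0 0 0 0 1;0 0 0 0 0 0 1"}}

```text
time_s: 4.13
position: [0.5755, 0.1338, 0.1436]
ee_rot: [[-0.955, 0.296, -0.004], [0.296, 0.955, -0.0], [0.003, -0.001, -1.0]]
ft_force: [-1.1, 0.2, 0.4]
width: 0.0947
grasp_force: 0.0
```

```bash
cat > d.py <<'E'
import sys
from h import *
np.set_printoptions(precision=4,suppress=True)
s=r.get_state(); t=np.array([float(x) for x in sys.argv[1:4]]); R=np.array(s['ee_rot'])
print(s['time_s'],s['position'],'units',R.T@(t-s['position'])/.03,'yaw',np.degrees(np.arctan2(-R[1,0],-R[0,0])),s['ft_force'],s['joints'])
E
python3 d.py .5693 .1375 .029
```

```text
4.1333 [0.5755 0.1338 0.1436] units [0.2212 0.0638 3.8202] yaw -17.22551625841542 [-1.0521  0.1505  0.4089] [ 0.1374  0.0284  1.826   0.0001  1.2909 -1.1327]
```

{"api": "step_arm", "payload": {"rows": "0.22 0.06 0.8 0 0 0.05 1;0 0 1 0 0 0 1;0 0 1 0 0 0 1;0 0 1 0 0 0 1;0 0 0 0 0 0 1;0 0 0 0 0 0 1"}}

```text
time_s: 4.63
position: [0.5702, 0.1356, 0.0313]
ee_rot: [[-0.953, 0.303, -0.002], [0.303, 0.953, -0.0], [0.002, -0.001, -1.0]]
ft_force: [-0.2, 0.2, 0.5]
width: 0.0952
grasp_force: 0.0
```

```bash
python3 d.py .5693 .1375 .029
```

```text
4.6333 [0.5702 0.1356 0.0313] units [0.0494 0.052  0.0753] yaw -17.65317507626246 [-0.1835  0.2104  0.5479] [ 0.1418  0.1332  1.9177  0.0001  1.0926 -1.1209]
```

{"api": "step_arm", "payload": {"rows": "0.05 0.05 0.08 0 0 0 1;0 0 0 0 0 0 0.5;0 0 0 0 0 0 0;0 0 0 0 0 0 0;0 0 0 0 0 0 0;0 0 0 0 0 0 0;0 0 0 0 0 0 0;0 0 0 0 0 0 0"}}

```text
time_s: 5.3
position: [0.5699, 0.1375, 0.0289]
ee_rot: [[-0.953, 0.303, 0.0], [0.303, 0.953, 0.0], [-0.0, 0.0, -1.0]]
ft_force: [-0.1, 1.0, -0.2]
width: 0.0536
grasp_force: 0.0
```

```bash
python3 d.py .5693 .1375 .029
```

```text
5.3 [0.5699 0.1375 0.0289] units [ 0.0182 -0.0075 -0.0029] yaw -17.636296150316905 [-0.1131  1.0036 -0.199 ] [ 0.1453  0.1351  1.92    0.      1.0864 -1.1177]
```

{"api": "step_arm", "payload": {"rows": "0 0 0 0 0 0 0;0 0 0 0 0 0 0;0 0 0 0 0 0 0;0 0 0 0 0 0 0;0 0 0 0 0 0 0;0 0 0 0 0 0 0"}}

```text
time_s: 5.8
position: [0.5694, 0.1363, 0.0287]
ee_rot: [[-0.953, 0.303, -0.001], [0.303, 0.953, -0.003], [0.001, -0.003, -1.0]]
ft_force: [-1.9, -5.6, 1.7]
width: 0.0275
grasp_force: 26.6
```

{"api": "step_arm", "payload": {"rows": "0 0 0 0 0 0 0;0 0 0 0 0 0 0"}}

```text
time_s: 5.97
position: [0.5694, 0.1362, 0.0287]
ee_rot: [[-0.953, 0.303, -0.001], [0.303, 0.953, -0.002], [0.001, -0.003, -1.0]]
ft_force: [-1.2, -4.9, 1.9]
width: 0.028
grasp_force: 26.6
```

```bash
python3 snap.py g1
python3 - <<'E'
from h import *
s=r.get_state(); print(s['width'],s['grasp_force'],s['ft_force'],s['position'])
im=viewer.grab_frame('scene'); b=im[140:220,150:280,::-1]
w=cv2.imread('pics/g1.png')
m=np.zeros((600,800,3),np.uint8); m[:384,:512]=w; m[384:584,:325]=cv2.resize(b,None,fx=2.5,fy=2.5,interpolation=2)
cv2.imwrite('pics/g1c.png',m)
E
```

```text
6.0167 [0.56937673 0.13625465 0.02866967] [0.4888616  0.16260826 0.2271551 ] [ 0.2790502  -0.09143542 -0.95591346]
0.027940846295410014 26.57994031906128 [-2.39009777 -4.37053608  1.53483267] [0.56937673 0.13625465 0.02866967]
```

View pics/g1c.png

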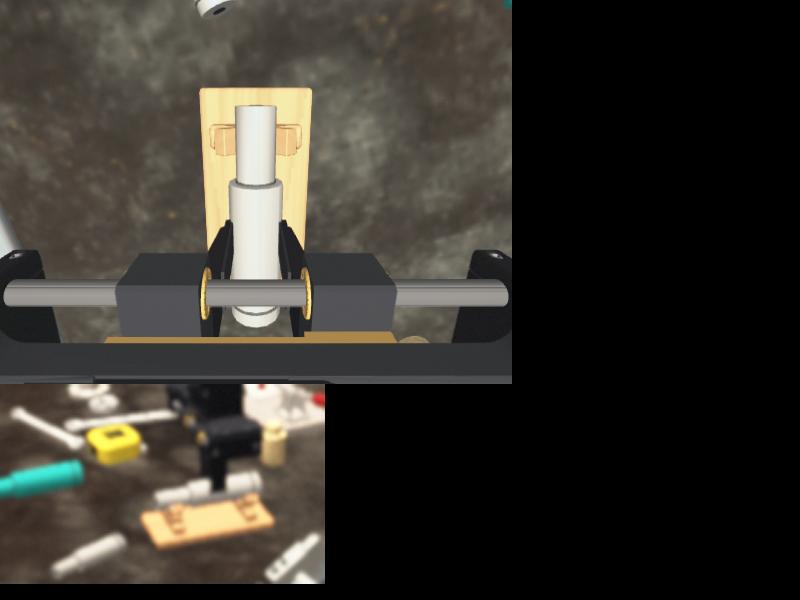

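The shaft sits centred between the fingers and still lies in the vees (slim end at (256,105), thick end at (256,318)). Lifting.

{"api": "step_arm", "payload": {"rows": "0 0 -0.3 0 0 0 0;0 0 -0.8 0 0 0 0;0 0 -1 0 0 0 0;0 0 -1 0 0 0 0;0 0 -1 0 0 0 0;0 0 -1 0 0 0 0;0 0 -1 0 0 0 0;0 0 0 0 0 0 0"}}

```text
time_s: 6.73
position: [0.5738, 0.1387, 0.2213]
ee_rot: [[-0.953, 0.303, 0.014], [0.303, 0.953, 0.003], [-0.012, 0.007, -1.0]]
ft_force: [0.7, -0.0, 1.4]
width: 0.0005
grasp_force: 0.0
```

```bash
cat > bed.py <<'E'
from fit2 import *
def f4(p): return f3([p[0],p[1],.06,p[2],np.radians(30),p[3]])
q4=least_squares(f4,[q3.x[0],q3.x[1],q3.x[3],q3.x[5]],loss='soft_l1')
np.save('bed.npy',q4.x)
print(q4.x,np.degrees(q4.x[2]),q4.cost,q3.cost);print(f4(q4.x).reshape(-1,2)[8:])
E
python3 bed.py
cat > bd.py <<'E'
# units to bring TCP to bed point (mm) with tool at given extra turn (deg, cw about bed -z); yaw correction rotvec
import sys
from h import *
from scipy.spatial.transform import Rotation as Ro
np.set_printoptions(precision=3,suppress=True)
p=np.load('bed.npy'); Rb=Ro.from_euler('ZY',[p[2],-np.radians(30)]).as_matrix(); o=np.r_[p[:2],.06]
tgt=np.array([float(x) for x in sys.argv[1:4]])*1e-3; turn=np.radians(float(sys.argv[4]) if len(sys.argv)>4 else 0)
s=r.get_state(); R=np.array(s['ee_rot']); x=np.array(s['position'])
Rt=Rb@np.diag([-1.,1,-1])@Ro.from_euler('z',turn).as_matrix()
rv=Ro.from_matrix(R.T@Rt).as_rotvec()
print('t',s['time_s'],'bedpos mm',1e3*Rb.T@(x-o),'shift units (tool now)',R.T@(o+Rb@tgt-x)/.03,'in target axes',Rt.T@(o+Rb@tgt-x)/.03)
print('turn units',np.degrees(rv)/5,'F bed',Rb.T@s['ft_force'],'w',s['width'],s['grasp_force'],'j',s['joints'])
E
python3 bd.py 56 40 120
```

```text
[ 0.5414 -0.1581 -0.1275  0.0575] -7.305220873201849 3.4888245002021985 3.0218418086721845
[[-0.592  -0.0112]
 [-0.1258 -0.1486]
 [-0.5944  0.3433]
 [-0.0838 -0.0341]
 [-1.2664 -0.33  ]
 [ 0.8058  1.0672]
 [ 1.2067 -0.3851]]
t 6.7333 bedpos mm [ 75.807 298.535 142.44 ] shift units (tool now) [-1.337 -8.521  0.934] in target axes [ 0.66  -8.618  0.748]
turn units [-0.473 -5.836 -2.033] F bed [1.279 0.051 0.865] w 0.00045493683833154966 0.0 j [ 0.146 -0.036  1.758  0.001  1.405 -1.118]
```

The gripper came up empty. Looking at where the shaft is now.

```bash
python3 snap.py g2
python3 - <<'E'
from h import *
im=viewer.grab_frame('scene')[140:225,150:300,::-1]; t=viewer.grab_frame('top')[150:235,180:260,::-1]
cv2.imwrite('pics/g2s.png',im);cv2.imwrite('pics/g2t.png',t)
w=cv2.imread('pics/g2.png')
m=np.zeros((600,800,3),np.uint8); m[:560,:400]=cv2.resize(w[20:300,150:350],None,fx=2,fy=2,interpolation=2)
m[:227,400:]=cv2.resize(im,(400,227),interpolation=2); m[240:580,400:720]=cv2.resize(t,None,fx=4,fy=4,interpolation=2)
cv2.imwrite('pics/g2c.png',m)
E
```

```text
6.7833 [0.57264338 0.13845449 0.21790054] [0.49029366 0.16399145 0.41864155] [ 0.29366476 -0.08615734 -0.95201781]
```

View pics/g2c.png

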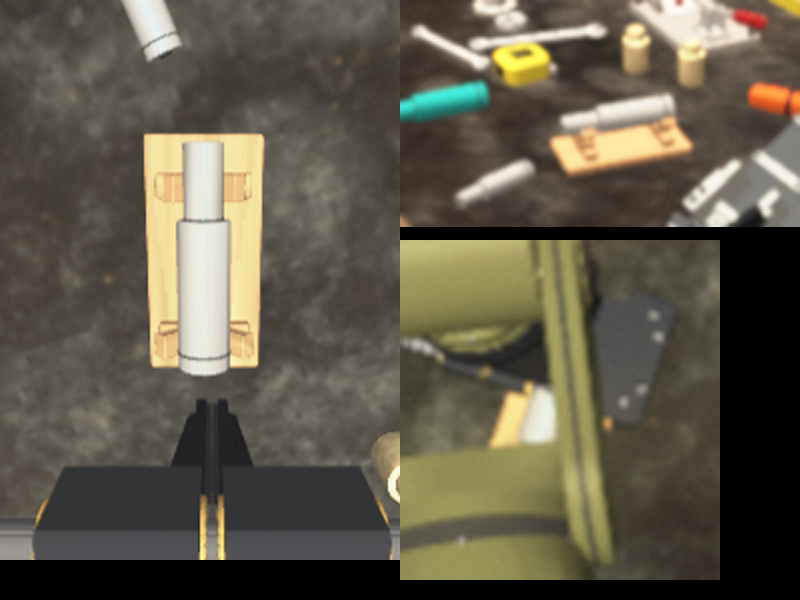

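The shaft still lies undisturbed in its cradle, so the pads slipped off upward. I'll regrip deeper and use the width to tell why.

{"api": "step_arm", "payload": {"rows": "0 0 0 0 0 0 1;0 0 0 0 0 0 1;0 0 0 0 0 0 1;0 0 0 0 0 0 1;0 0 0 0 0 0 1"}}

```text
time_s: 7.3
position: [0.5696, 0.1375, 0.2111]
ee_rot: [[-0.953, 0.303, -0.001], [0.303, 0.953, -0.0], [0.001, -0.0, -1.0]]
ft_force: [0.2, 0.1, 0.1]
width: 0.0285
grasp_force: 0.0
```

```bash
python3 d.py .5693 .1362 .025; python3 -c "
from h import *;s=r.get_state();print(s['width'],s['ee_rot'])"
```

```text
7.3 [0.5696 0.1375 0.2111] units [-0.0116 -0.0417  6.2022] yaw -17.637406900463954 [0.177  0.1245 0.1214] [ 0.1453 -0.0295  1.7691  0.0001  1.4033 -1.1177]
0.02845710918607818 [[-9.52992365e-01  3.02991541e-01 -1.29536112e-03]
 [ 3.02991920e-01  9.52993120e-01 -1.02307875e-04]
 [ 1.20347182e-03 -4.89982578e-04 -9.99999156e-01]]
```

{"api": "step_arm", "payload": {"rows": "0 -0.04 0 0 0 0 1;0 0 0 0 0 0 1;0 0 0 0 0 0 1;0 0 0 0 0 0 1;0 0 0 0 0 0 1;0 0 0.2 0 0 0 1;0 0 1 0 0 0 1;0 0 1 0 0 0 1"}}

```text
time_s: 7.97
position: [0.5712, 0.1366, 0.1472]
ee_rot: [[-0.953, 0.303, 0.005], [0.303, 0.953, 0.001], [-0.005, 0.002, -1.0]]
ft_force: [-0.3, -0.6, -0.3]
width: 0.0818
grasp_force: 0.0
```

{"api": "step_arm", "payload": {"rows": "0 0 0 0 0 0 1;0 0 0 0 0 0 1;0 0 1 0 0 0 1;0 0 1 0 0 0 1;0 0 1 0 0 0 1;0 0 1 0 0 0 0.9;0 0 0 0 0 0 0.8;0 0 0 0 0 0 0.5"}}

```text
time_s: 8.63
position: [0.5695, 0.1364, 0.0263]
ee_rot: [[-0.953, 0.303, -0.001], [0.303, 0.953, -0.0], [0.001, -0.0, -1.0]]
ft_force: [0.1, -0.2, 0.1]
width: 0.0805
grasp_force: 0.0
```

```bash
python3 d.py .5693 .1362 .025
```

```text
8.6333 [0.5695 0.1364 0.0263] units [ 0.0046 -0.0091  0.0429] yaw -17.63792516121085 [ 0.1014 -0.1627  0.1047] [ 0.1434  0.138   1.9219  0.      1.0829 -1.1196]
```

{"api": "step_arm", "payload": {"rows": "0 0 0.04 0 0 0 0;0 0 0 0 0 0 0;0 0 0 0 0 0 0;0 0 0 0 0 0 0;0 0 0 0 0 0 0;0 0 0 0 0 0 0;0 0 0 0 0 0 0;0 0 0 0 0 0 0"}}

```text
time_s: 9.3
position: [0.5695, 0.1361, 0.0249]
ee_rot: [[-0.953, 0.303, -0.0], [0.303, 0.953, -0.001], [-0.0, -0.001, -1.0]]
ft_force: [-0.8, -1.4, 1.5]
width: 0.0314
grasp_force: 29.3
```

{"api": "step_arm", "payload": {"rows": "0 0 0 0 0 0 0;0 0 0 0 0 0 0;0 0 0 0 0 0 0;0 0 0 0 0 0 0"}}

```text
time_s: 9.63
position: [0.5695, 0.1361, 0.0249]
ee_rot: [[-0.953, 0.303, -0.0], [0.303, 0.953, -0.001], [-0.0, -0.001, -1.0]]
ft_force: [-1.6, -3.5, 3.6]
width: 0.0314
grasp_force: 29.5
```

Run:
```python
from h import *
import pickle
np.set_printoptions(precision=1,suppress=True)
c=pickle.load(open('g2.pkl','rb')); p=np.array([.57264,.13845,.2179])
R=np.array([[-0.953,.303,.01],[.303,.953,.003],[-.01,.007,-1]])
for s in (-10,0,5,10,15,20,30): print(s,proj(c,[p+R@np.array([dx,0,-s])*1e-3 for dx in(-10,0,10)]).ravel())
s=r.get_state();print(s['ft_force'],s['moment'])
```

```text
-10 [254.4 224.4 254.4 212.3 254.4 199.7]
0 [254.4 230.1 254.4 217.4 254.4 204.4]
5 [254.4 233.  254.4 220.1 254.4 206.9]
10 [254.4 236.2 254.4 223.  254.3 209.5]
15 [254.3 239.4 254.3 226.  254.3 212.2]
20 [254.3 242.9 254.3 229.2 254.3 215.1]
30 [254.3 250.2 254.3 236.  254.3 221.3]
[-1.6 -3.5  3.6] [-0.6  0.3  0.1]
```

Comparing the widths (28.0, then 31.4 mm, 3.8 mm deeper) with the 34 mm diameter, the pads bear well above the axis. I need to go about 8–10 mm deeper.

{"api": "step_arm", "payload": {"rows": "0 0 0 0 0 0 0.55;0 0 0 0 0 0 0.55;0 0 0 0 0 0 0.55;0 0 0.1 0 0 0 0.55;0 0 0.1 0 0 0 0.55;0 0 0.1 0 0 0 0.55;0 0 0 0 0 0 0.55;0 0 0 0 0 0 0.55"}}

```text
time_s: 10.3
position: [0.5691, 0.1364, 0.0151]
ee_rot: [[-0.953, 0.303, -0.001], [0.303, 0.953, -0.0], [0.001, -0.0, -1.0]]
ft_force: [-0.7, 0.3, 0.3]
width: 0.0519
grasp_force: 0.0
```

{"api": "step_arm", "payload": {"rows": "0 0 0 0 0 0 0;0 0 0 0 0 0 0;0 0 0 0 0 0 0;0 0 0 0 0 0 0;0 0 0 0 0 0 0;0 0 0 0 0 0 0"}}

```text
time_s: 10.8
position: [0.5696, 0.136, 0.0159]
ee_rot: [[-0.953, 0.303, -0.0], [0.303, 0.953, -0.001], [-0.0, -0.001, -1.0]]
ft_force: [-0.3, -1.7, 1.7]
width: 0.0331
grasp_force: 30.0
```

{"api": "step_arm", "payload": {"rows": "0 0 0 0 0 0 0.5;0 0 0 0 0 0 0.5;0 0 0.06 0 0 0 0.5;0 0 0.06 0 0 0 0.5;0 0 0 0 0 0 0.5;0 0 0 0 0 0 0.5"}}

```text
time_s: 11.3
position: [0.5693, 0.1365, 0.0117]
ee_rot: [[-0.953, 0.303, -0.001], [0.303, 0.953, 0.0], [0.001, -0.0, -1.0]]
ft_force: [0.5, 0.1, 0.6]
width: 0.0476
grasp_force: 0.0
```

{"api": "step_arm", "payload": {"rows": "0 0 0 0 0 0 0;0 0 0 0 0 0 0;0 0 0 0 0 0 0;0 0 0 0 0 0 0;0 0 0 0 0 0 0;0 0 0 0 0 0 0"}}

```text
time_s: 11.8
position: [0.5694, 0.1361, 0.0121]
ee_rot: [[-0.953, 0.303, -0.0], [0.303, 0.953, -0.001], [0.0, -0.001, -1.0]]
ft_force: [-1.4, -2.2, 1.2]
width: 0.0332
grasp_force: 30.0
```

Width settles at 33.2 mm on flat pads. Lifting gently.

{"api": "step_arm", "payload": {"rows": "0 0 -0.1 0 0 0 0;0 0 -0.2 0 0 0 0;0 0 -0.3 0 0 0 0;0 0 -0.4 0 0 0 0;0 0 -0.5 0 0 0 0;0 0 -0.5 0 0 0 0;0 0 0 0 0 0 0"}}

```text
time_s: 12.38
position: [0.5726, 0.137, 0.077]
ee_rot: [[-0.953, 0.303, 0.008], [0.303, 0.953, 0.001], [-0.007, 0.004, -1.0]]
ft_force: [1.2, 0.5, -3.9]
width: 0.0335
grasp_force: 30.0
```

```bash
python3 bd.py 56 40 60
```

```text
t 12.3833 bedpos mm [  2.8   296.687  18.02 ] shift units (tool now) [-2.371 -8.26  -2.112] in target axes [-1.773 -8.556 -1.399]
turn units [-0.507 -5.9   -2.027] F bed [-0.977  0.677 -3.905] w 0.0335145959369242 29.99925345182419 j [ 0.144  0.079  1.892  0.     1.163 -1.12 ]
```

{"api": "step_arm", "payload": {"rows": "0 0 -0.7 -0.063 -0.738 -0.253 0;0 0 -0.7 -0.063 -0.738 -0.253 0;0 0 -0.7 -0.063 -0.738 -0.253 0;0 0 -0.7 -0.063 -0.738 -0.253 0;0 0 -0.6 -0.063 -0.738 -0.253 0;0 0 -0.4 -0.063 -0.738 -0.253 0;0 -0.3 0 -0.063 -0.738 -0.253 0;0 -0.6 0 -0.063 -0.738 -0.253 0"}}

```text
time_s: 13.05
position: [0.549, 0.1142, 0.1857]
ee_rot: [[-0.861, 0.124, 0.493], [0.107, 0.992, -0.063], [-0.497, -0.001, -0.867]]
ft_force: [-0.5, -0.5, -4.3]
width: 0.0329
grasp_force: 30.0
```

```bash
python3 bd.py 56 40 60
```

```text
t 13.05 bedpos mm [ 39.438 271.064 122.4  ] shift units (tool now) [-0.532 -7.705  2.075] in target axes [-0.552 -7.702  2.08 ]
turn units [ 0.005 -0.034  0.038] F bed [-2.503 -0.601 -3.562] w 0.03289313232004011 30.000354945659637 j [ 0.201 -0.406  2.198 -0.212  0.863 -1.148]
```

{"api": "step_arm", "payload": {"rows": "-0.05 -0.8 0 0 0 0.03 0;-0.1 -1 0.1 0 0 0 0;-0.1 -1 0.1 0 0 0 0;-0.1 -1 0.1 0 0 0 0;-0.1 -1 0.2 0 0 0 0;-0.1 -1 0.2 0 0 0 0;0 -0.9 0.2 0 0 0 0;0 -0.6 0.2 0 0 0 0"}}

```text
time_s: 13.72
position: [0.55, -0.1105, 0.1632]
ee_rot: [[-0.863, 0.131, 0.488], [0.114, 0.991, -0.066], [-0.492, -0.002, -0.87]]
ft_force: [-0.2, 0.5, -4.8]
width: 0.0334
grasp_force: 30.0
```

{"api": "step_arm", "payload": {"rows": "0 -0.4 0.3 0 0 0 0;0 0 0.3 0 0 0 0;0 0 0 0 0 0 0;0 0 0 0 0 0 0"}}

```text
time_s: 14.05
position: [0.5574, -0.1206, 0.1467]
ee_rot: [[-0.864, 0.129, 0.487], [0.113, 0.992, -0.064], [-0.491, -0.0, -0.871]]
ft_force: [1.0, 0.4, -4.9]
width: 0.0331
grasp_force: 30.0
```

```bash
python3 snap.py p1; python3 bd.py 56 40 30;python3 - <<'E'
import cv2,numpy as np
w=cv2.imread('pics/p1.png')[0:300,100:460]
cv2.imwrite('pics/p1c.png',cv2.resize(w,(720,600),interpolation=2))
E
```

```text
14.1 [ 0.55795868 -0.12045602  0.14765117] [ 0.38792583 -0.09799634  0.27868253] [ 0.71947245 -0.09389029 -0.68814534]
t 14.1 bedpos mm [53.905 39.451 70.089] shift units (tool now) [-0.081  0.02   1.336] in target axes [-0.07   0.018  1.336]
turn units [-0.015 -0.099 -0.011] F bed [-2.389 -0.827 -3.721] w 0.03338866023644327 29.999460875988007 j [-0.374 -0.37   2.236  0.17   0.78  -1.906]
```

View pics/p1c.png

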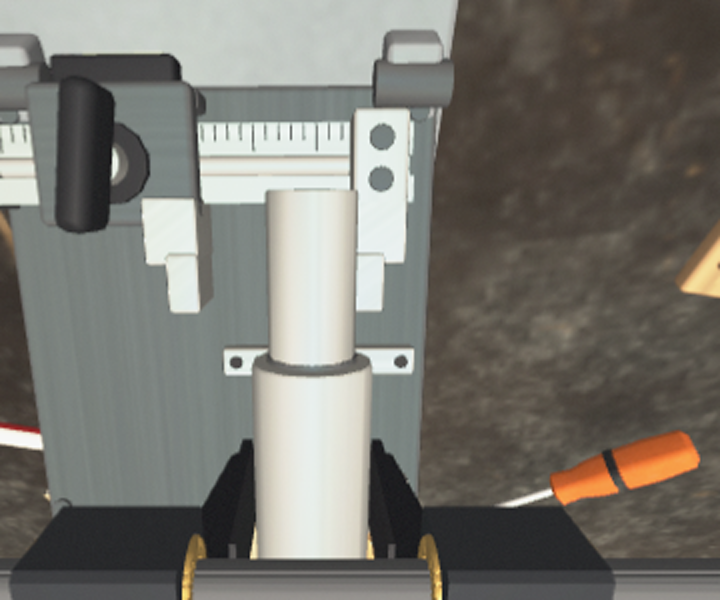

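```bash
cat > fit3.py <<'E'
from fit2 import *
C=pickle.load(open('p1.pkl','rb')); P=lambda U,V:(U/2-.25+100,V/2-.25)
n=[([12,55,40],P(357,311)),([12,-17,40],P(198,311)),([40,0,10],P(224,362)),([40,85,10],P(414,361))]
obs.extend((C,b,uv) for b,uv in n)
def f4(p): return f3([p[0],p[1],.06,p[2],np.radians(30),p[3]])
p0=np.load('bed.npy'); print(f4(p0).reshape(-1,2)[-4:])
q4=least_squares(f4,p0,loss='soft_l1');print(q4.x,np.degrees(q4.x[2]));print(f4(q4.x).reshape(-1,2)[8:])
q5=least_squares(f3,[*p0[:2],.06,p0[2],.5236,p0[3]],loss='soft_l1');print(q5.x,np.degrees(q5.x[3:5]))
R=Rb(q4.x[2],np.radians(30));o=np.r_[q4.x[:2],.06]; s=r.get_state(); b=1e3*R.T@(s['position']-o); print('tcp',b)
Rt=np.array(s['ee_rot'])
for x in (-80,-35,0): print(2*(proj(C,s['position']+Rt@[-x*1e-3,0,-.0359])-[100,0]))
np.save('bed.npy',q4.x)
E
python3 fit3.py; python3 bd.py 56 40 -8.9
```

```text
[[-2.8798  0.0383]
 [ 1.8608  0.1461]
 [-0.679  -0.2494]
 [-0.3413  0.133 ]]
[ 0.5414 -0.1575 -0.1306  0.059 ] -7.481134048805767
[[-0.2227 -0.1327]
 [ 0.2687 -0.1002]
 [-0.0873  0.3177]
 [-0.7695 -0.033 ]
 [-1.8424 -0.4229]
 [ 1.3442  1.0372]
 [ 0.4753 -0.3827]
 [-2.0557  0.0943]
 [ 0.7201  0.0239]
 [-0.1136 -0.339 ]
 [ 0.2173  0.2507]]
[ 0.5408 -0.1574  0.0606 -0.1308  0.5181  0.0589] [-7.4922 29.6842]
tcp [53.8988 38.8792 70.0924]
[[309.8868 212.5557]]
[[310.08   377.5813]]
[[310.2113 489.2951]]
t 14.1 bedpos mm [53.899 38.879 70.092] shift units (tool now) [-0.093  0.037  2.632] in target axes [-0.07   0.037  2.633]
turn units [ 0.002 -0.099  0.019] F bed [-2.387 -0.828 -3.722] w 0.03338866023644327 29.999460875988007 j [-0.374 -0.37   2.236  0.17   0.78  -1.906]
```

Hovering is aligned: shaft centred at px ~(312), right of the open moving jaw and clear of the fixed jaw's edge (356). Descending.

{"api": "step_arm", "payload": {"rows": "-0.07 0.01 0.3 0 -0.05 0.02 0;0 0 0.6 0 -0.05 0 0;0 0 0.6 0 0 0 0;0 0 0.5 0 0 0 0;0 0 0.2 0 0 0 0;0 0 0 0 0 0 0;0 0 0 0 0 0 0"}}

```text
time_s: 14.68
position: [0.593, -0.1252, 0.0921]
ee_rot: [[-0.858, 0.13, 0.497], [0.113, 0.991, -0.066], [-0.501, -0.0, -0.865]]
ft_force: [0.2, 0.6, -4.0]
width: 0.0337
grasp_force: 30.0
```

```bash
python3 bd.py 56 40 -8.9
```

```text
t 14.6833 bedpos mm [56.782 38.773  4.307] shift units (tool now) [0.027 0.041 0.44 ] in target axes [0.026 0.041 0.44 ]
turn units [-0.004  0.015  0.   ] F bed [-1.92   0.65  -3.467] w 0.03369588001082754 29.999482333660126 j [-0.356 -0.211  2.217  0.191  0.63  -1.921]
```

{"api": "step_arm", "payload": {"rows": "0 0.03 0.1 0 0 0 0;0 0 0.1 0 0 0 0;0 0 0.06 0 0 0 0;0 0 0.06 0 0 0 0;0 0 0.06 0 0 0 0;0 0 0 0 0 0 0"}}

```text
time_s: 15.18
position: [0.5988, -0.1257, 0.0822]
ee_rot: [[-0.858, 0.131, 0.497], [0.114, 0.991, -0.066], [-0.502, -0.0, -0.865]]
ft_force: [0.6, -0.5, -4.7]
width: 0.0335
grasp_force: 30.0
```

```bash
python3 bd.py 56 40 -8.9
```

```text
t 15.1833 bedpos mm [56.862 38.969 -7.159] shift units (tool now) [0.029 0.034 0.058] in target axes [0.029 0.034 0.058]
turn units [-0.012  0.022 -0.011] F bed [-1.798 -0.426 -4.437] w 0.03345890007039717 29.999316930770874 j [-0.352 -0.182  2.212  0.193  0.606 -1.922]
```

{"api": "step_arm", "payload": {"rows": "0 0.02 0.04 0 0 0 0;0 0 0.03 0 0 0 0;0 0 0 0 0 0 0;0 0 0 0 0 0 0"}}

```text
time_s: 15.52
position: [0.5999, -0.1252, 0.0806]
ee_rot: [[-0.858, 0.131, 0.497], [0.113, 0.991, -0.066], [-0.502, -0.0, -0.865]]
ft_force: [-0.6, -0.4, -3.6]
width: 0.0335
grasp_force: 30.0
```

```bash
python3 bd.py 56 40 -8.9
```

```text
t 15.5167 bedpos mm [56.886 39.653 -9.061] shift units (tool now) [ 0.03   0.012 -0.005] in target axes [ 0.03   0.012 -0.005]
turn units [-0.01   0.02  -0.008] F bed [-2.231 -0.52  -2.821] w 0.033457835548023014 29.99958872795105 j [-0.35  -0.178  2.211  0.193  0.602 -1.92 ]
```

{"api": "step_arm", "payload": {"rows": "0 0 0.03 0 0 0 0;0 0 0.02 0 0 0 0;0 0 0 0 0 0 0"}}

```text
time_s: 15.77
position: [0.6, -0.1252, 0.0804]
ee_rot: [[-0.859, 0.13, 0.496], [0.113, 0.991, -0.066], [-0.5, -0.001, -0.866]]
ft_force: [-15.3, 2.5, 9.5]
width: 0.033
grasp_force: 30.0
```

```bash
python3 bd.py 56 40 -8.9
```

```text
t 15.7667 bedpos mm [56.943 39.655 -9.307] shift units (tool now) [ 0.031  0.012 -0.014] in target axes [ 0.031  0.012 -0.014]
turn units [-0.006  0.001  0.001] F bed [-8.672  0.462 15.961] w 0.033014939261756165 30.00330090522766 j [-0.35  -0.176  2.209  0.192  0.604 -1.921]
```

{"api": "step_arm", "payload": {"rows": "0 0 -0.025 0 0 0 0;0 0 0 0 0 0 0.5;0 0 0 0 0 0 0.6;0 0 0 0 0 0 0.6;0 0 0 0 0 0 0.6;0 0 0 0 0 0 0.6;0 0 0 0 0 0 0.6"}}

```text
time_s: 16.35
position: [0.6005, -0.1253, 0.0801]
ee_rot: [[-0.857, 0.131, 0.498], [0.113, 0.991, -0.066], [-0.502, -0.001, -0.865]]
ft_force: [0.4, 0.5, 0.5]
width: 0.0572
grasp_force: 0.0
```

{"api": "step_arm", "payload": {"rows": "0 0 -0.2 0 0 0 0.6;0 0 -0.6 0 0 0 0.6;0 0 -0.8 0 0 0 0.6;0 0 -0.8 0 0 0 0.6;0 0 -0.8 0 0 0 0.6;0 0 -0.3 0 0 0 0.6;0 0 0 0 0 0 0.6;0 0 0 0 0 0 0.6"}}

```text
time_s: 17.02
position: [0.5481, -0.1184, 0.1709]
ee_rot: [[-0.857, 0.131, 0.498], [0.113, 0.991, -0.067], [-0.502, -0.001, -0.865]]
ft_force: [1.0, -0.2, 1.0]
width: 0.0568
grasp_force: 0.0
```

```bash
python3 snap.py p2; python3 bd.py -42 -34 105
python3 - <<'E'
import cv2,numpy as np
w=cv2.imread('pics/p2.png')[0:300,100:460]
cv2.imwrite('pics/p2c.png',cv2.resize(w,(720,600),interpolation=2))
E
```

```text
17.0667 [ 0.5476724  -0.11811429  0.16953343] [ 0.3769611  -0.09513584  0.30062613] [ 0.72797688 -0.09691186 -0.67871773]
t 17.0667 bedpos mm [55.744 39.862 94.295] shift units (tool now) [ 3.256 -2.465 -0.357] in target axes [ 3.258 -2.462 -0.357]
turn units [-0.007  0.005 -0.01 ] F bed [ 0.269 -0.336 -0.386] w 0.05691214714347139 0.0 j [-0.379 -0.427  2.241  0.167  0.824 -1.9  ]
```

View pics/p2c.png

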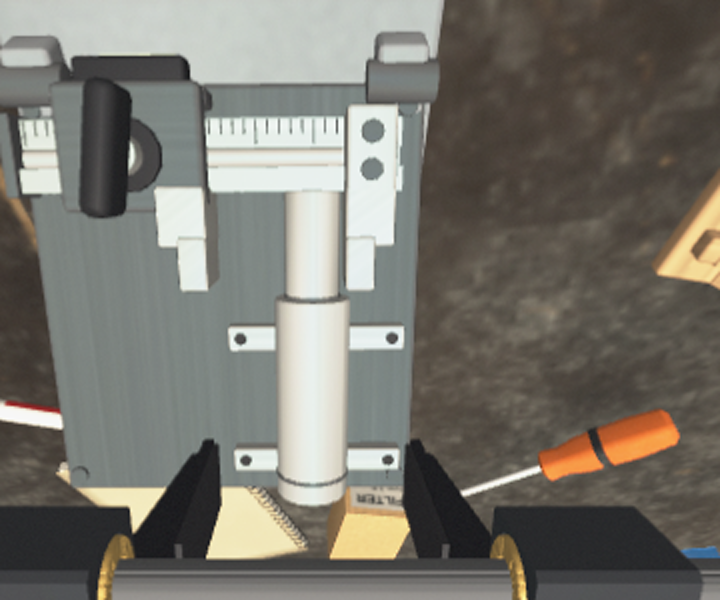

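The shaft lies on the rails with its slim end against the beam (px (312,190)) between the open jaws. All ten views are used, so from here I work from numbers. Next, locating the knob.

Run:
```python
from h import *
import pickle
from scipy.optimize import brentq
from scipy.spatial.transform import Rotation as Ro
np.set_printoptions(precision=1,suppress=True)
p=np.load('bed.npy'); R=Ro.from_euler('ZY',[p[2],-np.radians(30)]).as_matrix(); o=np.r_[p[:2],.06]
def yof(c,uv,z):
    q,v=ray(c,uv); a,b=R.T@(q-o),R.T@v; return 1e3*(a+b*(z*1e-3-a[2])/b[2])
for n,L in (('p1',[(57,150,75),(112,150,51),(198,311,40),(357,311,40),(85,77,75),(85,231,60)]),('p2',[(82,150,75),(130,150,51),(208,290,40),(347,290,40),(105,80,75),(105,216,60)])):
    c=pickle.load(open(n+'.pkl','rb'))
    for U,V,z in L: print(n,U,V,z,yof(c,(U/2-.25+100,V/2-.25),z))
c=pickle.load(open('p2.pkl','rb'))
# shaft axis: midlines at z=27
for U,V in((312,200),(311.5,290),(312.5,400),(312,480)): print(yof(c,(U/2-.25+100,V/2-.25),27))
```

```text
p1 57 150 75 [-43.6 -38.1  75. ]
p1 112 150 51 [-45.3 -28.9  51. ]
p1 198 311 40 [12.  -4.6 40. ]
p1 357 311 40 [11.9 56.6 40. ]
p1 85 77 75 [-63.7 -27.5  75. ]
p1 85 231 60 [-18.9 -37.6  60. ]
p2 82 150 75 [-41.5 -38.2  75. ]
p2 130 150 51 [-42.9 -28.6  51. ]
p2 208 290 40 [12.  -3.7 40. ]
p2 347 290 40 [12. 55. 40.]
p2 105 80 75 [-63.2 -28.2  75. ]
p2 105 216 60 [-19.1 -37.6  60. ]
[-24.3  40.3  27. ]
[14. 40. 27.]
[65.8 40.5 27. ]
[107.3  40.2  27. ]
```

{"api": "step_arm", "payload": {"rows": "0.4 -0.3 0 0 0 0 0.5;0.8 -0.6 0 0 0 0 0.5;0.8 -0.6 0 0 0 0 0.5;0.8 -0.6 0 0 0 0 0.5;0.46 -0.36 0.2 0 0 0 0.5;0 0 0.4 0 0 0 0.5;0 0 0 0 0 0 0.5;0 0 0 0 0 0 0.5"}}

```text
time_s: 17.73
position: [0.4624, -0.1809, 0.1037]
ee_rot: [[-0.86, 0.132, 0.494], [0.115, 0.991, -0.064], [-0.498, 0.002, -0.867]]
ft_force: [0.8, 0.2, 0.2]
width: 0.0473
grasp_force: 0.0
```

```bash
python3 bd.py -42 -33.8 32
```

```text
t 17.7333 bedpos mm [-43.303 -33.517  75.448] shift units (tool now) [-0.047 -0.011  1.448] in target axes [-0.043 -0.009  1.448]
turn units [ 0.011 -0.027 -0.024] F bed [ 0.792  0.334 -0.213] w 0.047307070509888215 0.0 j [-0.641 -0.53   2.42   0.341  0.817 -2.26 ]
```

{"api": "step_arm", "payload": {"rows": "-0.04 0 0.4 0 0 0 0.5;0 0 0.5 0 0 0 0.5;0 0 0.4 0 0 0 0.5;0 0 0.15 0 0 0 0.5;0 0 0 0 0 0 0.5;0 0 0 0 0 0 0.5"}}

```text
time_s: 18.23
position: [0.4862, -0.1842, 0.0692]
ee_rot: [[-0.858, 0.13, 0.497], [0.113, 0.991, -0.065], [-0.501, -0.0, -0.865]]
ft_force: [-0.1, 0.1, -0.9]
width: 0.0473
grasp_force: 0.0
```

```bash
python3 bd.py -42 -33.8 32
```

```text
t 18.2333 bedpos mm [-39.724 -33.64   33.552] shift units (tool now) [ 0.076 -0.005  0.052] in target axes [ 0.076 -0.005  0.052]
turn units [-0.003  0.014  0.   ] F bed [-0.572  0.108 -0.661] w 0.047287897090306626 0.0 j [-0.609 -0.405  2.404  0.366  0.701 -2.278]
```

Clear of contact. A small correction, then close on the bar.

{"api": "step_arm", "payload": {"rows": "0.07 0 0.05 0 0 0 0.5;0 0 0 0 0 0 0;0 0 0 0 0 0 0;0 0 0 0 0 0 0;0 0 0 0 0 0 0;0 0 0 0 0 0 0;0 0 0 0 0 0 0;0 0 0 0 0 0 0"}}

```text
time_s: 18.9
position: [0.4851, -0.1847, 0.067]
ee_rot: [[-0.857, 0.132, 0.498], [0.114, 0.991, -0.067], [-0.502, -0.001, -0.865]]
ft_force: [-0.9, -0.8, 0.5]
width: 0.0115
grasp_force: 29.9
```

```bash
python3 bd.py -42 -33.8 32
```

```text
t 18.9 bedpos mm [-41.723 -34.266  32.192] shift units (tool now) [0.009 0.016 0.006] in target axes [0.009 0.016 0.006]
turn units [-0.015  0.026 -0.011] F bed [-0.4   -0.916  0.79 ] w 0.011480901810459552 29.871855676174164 j [-0.612 -0.404  2.408  0.369  0.696 -2.282]
```

{"api": "step_arm", "payload": {"rows": "0 0.1 0 0 0 0 0;0 0.2 0 0 0 0 0;0 0.2 0 0 0 0 0;0 0.2 0 0 0 0 0;0 0.2 0 0 0 0 0;0 0.1 0 0 0 0 0;0 0 0 0 0 0 0;0 0 0 0 0 0 0"}}

```text
time_s: 19.57
position: [0.489, -0.1533, 0.0669]
ee_rot: [[-0.858, 0.13, 0.497], [0.113, 0.992, -0.064], [-0.501, 0.001, -0.865]]
ft_force: [-5.2, 1.9, 6.9]
width: 0.0115
grasp_force: 29.9
```

```bash
python3 bd.py -42 1 32
```

```text
t 19.5667 bedpos mm [-41.994  -2.627  32.212] shift units (tool now) [0.    0.121 0.007] in target axes [0.    0.121 0.007]
turn units [ 0.011  0.015 -0.   ] F bed [-1.266  1.249  8.723] w 0.011489474754569701 29.881077110767365 j [-0.533 -0.433  2.427  0.318  0.684 -2.174]
```

{"api": "step_arm", "payload": {"rows": "0 0.03 -0.02 0 0 0 0;0 0.03 0 0 0 0 0;0 0 0 0 0 0 0"}}

```text
time_s: 19.82
position: [0.489, -0.1523, 0.067]
ee_rot: [[-0.857, 0.131, 0.498], [0.113, 0.991, -0.066], [-0.502, -0.0, -0.865]]
ft_force: [4.9, -0.7, -3.1]
width: 0.0119
grasp_force: 29.9
```

```bash
python3 bd.py -42 1 32
```

```text
t 19.8167 bedpos mm [-42.041  -1.632  32.334] shift units (tool now) [-0.001  0.088  0.011] in target axes [-0.001  0.088  0.011]
turn units [-0.006  0.025 -0.007] F bed [ 2.707 -0.062 -5.176] w 0.011916357750149507 29.875079691410065 j [-0.53  -0.435  2.428  0.314  0.682 -2.167]
```

{"api": "step_arm", "payload": {"rows": "0 0.03 0.008 0 0 0 0;0 0 0 0 0 0 0"}}

```text
time_s: 19.98
position: [0.4891, -0.1517, 0.067]
ee_rot: [[-0.858, 0.131, 0.497], [0.113, 0.991, -0.066], [-0.501, -0.0, -0.865]]
ft_force: [1.5, -0.4, -0.9]
width: 0.0117
grasp_force: 29.9
```

```bash
python3 bd.py -42 1 32
```

```text
t 19.9833 bedpos mm [-42.005  -1.097  32.326] shift units (tool now) [-0.     0.07   0.011] in target axes [-0.     0.07   0.011]
turn units [-0.008  0.019 -0.007] F bed [ 0.888 -0.198 -1.603] w 0.011726002015254903 29.877590239048004 j [-0.528 -0.435  2.428  0.312  0.682 -2.164]
```

{"api": "step_arm", "payload": {"rows": "0 0.01 0 0 0 0 0;0 0 0 0 0 0 0"}}

```text
time_s: 20.15
position: [0.4891, -0.1517, 0.067]
ee_rot: [[-0.858, 0.131, 0.497], [0.113, 0.991, -0.066], [-0.502, -0.0, -0.865]]
ft_force: [2.5, -2.0, -1.6]
width: 0.012
grasp_force: 29.9
```

```bash
python3 bd.py -42 1 32
```

```text
t 20.15 bedpos mm [-41.979  -1.028  32.345] shift units (tool now) [0.001 0.068 0.011] in target axes [0.001 0.068 0.012]
turn units [-0.011  0.021 -0.008] F bed [ 1.554 -1.664 -2.727] w 0.012013388072642345 29.879458844661713 j [-0.528 -0.435  2.428  0.312  0.681 -2.163]
```

{"api": "step_arm", "payload": {"rows": "0 0.015 0 0 0 0 0;0 0.015 0 0 0 0 0;0 0 0 0 0 0 0"}}

```text
time_s: 20.4
position: [0.4892, -0.1512, 0.067]
ee_rot: [[-0.858, 0.132, 0.497], [0.113, 0.991, -0.067], [-0.502, -0.001, -0.865]]
ft_force: [0.6, -5.4, -2.2]
width: 0.0118
grasp_force: 29.9
```

{"api": "step_arm", "payload": {"rows": "0 0.01 0 0 0 0 0;0 0 0 0 0 0 0"}}

```text
time_s: 20.57
position: [0.4892, -0.1512, 0.067]
ee_rot: [[-0.858, 0.132, 0.497], [0.113, 0.991, -0.068], [-0.502, -0.002, -0.865]]
ft_force: [1.6, -6.0, -2.0]
width: 0.0122
grasp_force: 29.9
```

{"api": "step_arm", "payload": {"rows": "0 0.01 0 0 0 0 0;0 0 0 0 0 0 0"}}

```text
time_s: 20.73
position: [0.4892, -0.1511, 0.067]
ee_rot: [[-0.858, 0.132, 0.497], [0.113, 0.991, -0.068], [-0.502, -0.003, -0.865]]
ft_force: [1.5, -7.2, -2.6]
width: 0.0121
grasp_force: 29.9
```

{"api": "step_arm", "payload": {"rows": "0 0.015 0 0 0 0 0;0 0 0 0 0 0 0"}}

```text
time_s: 20.9
position: [0.4892, -0.1511, 0.067]
ee_rot: [[-0.858, 0.132, 0.497], [0.112, 0.991, -0.069], [-0.502, -0.003, -0.865]]
ft_force: [0.4, -8.9, -2.3]
width: 0.0115
grasp_force: 29.9
```

{"api": "step_arm", "payload": {"rows": "0 0.015 0 0 0 0 0;0 0 0 0 0 0 0"}}

```text
time_s: 21.07
position: [0.4893, -0.1511, 0.067]
ee_rot: [[-0.858, 0.132, 0.497], [0.112, 0.991, -0.07], [-0.502, -0.004, -0.865]]
ft_force: [1.0, -11.4, -2.7]
width: 0.0116
grasp_force: 29.9
```

{"api": "step_arm", "payload": {"rows": "0 0.015 0 0 0 0 0;0 0 0 0 0 0 0"}}

```text
time_s: 21.23
position: [0.4892, -0.151, 0.067]
ee_rot: [[-0.858, 0.132, 0.497], [0.112, 0.991, -0.071], [-0.502, -0.005, -0.865]]
ft_force: [-0.4, -12.3, -2.4]
width: 0.0121
grasp_force: 29.9
```

```bash
python3 bd.py -42 1 32
python3 - <<'E'
from h import *
from scipy.spatial.transform import Rotation as Ro
from scipy.ndimage import map_coordinates
np.set_printoptions(precision=1,suppress=True,linewidth=200)
p=np.load('bed.npy'); R=Ro.from_euler('ZY',[p[2],-np.radians(30)]).as_matrix(); o=np.r_[p[:2],.06]
c=K('wrist'); im=viewer.grab_frame('wrist'); save('k1.png',im); g=im.mean(2)
ys=np.arange(20,70,1.)
for x,z in((-10,40),(0,40),(9,40),(24,27),(60,30)):
    u=proj(c,[o+R@np.array([x,y,z])*1e-3 for y in ys]); print(x,z,u[0],u[-1]); print(map_coordinates(g,[u[:,1],u[:,0]],order=1,mode='nearest').astype(int))
E
```

```text
t 21.2333 bedpos mm [-41.977  -0.354  32.34 ] shift units (tool now) [0.001 0.045 0.011] in target axes [0.001 0.045 0.011]
turn units [-0.064  0.027  0.009] F bed [ -0.132 -12.272  -2.7  ] w 0.012137128385156702 29.86424893140793 j [-0.522 -0.437  2.43   0.302  0.677 -2.153]
-10 40 [283.1 264.7] [351.1 264.9]
[49 49 49 49 49 49 48 49 48 49 49 49 50 48 48 47 48 49 48 48 49 49 49 49 49 48 48 49 48 48 49 49 50 50 49 49 49 49 48 48 48 49 49 49 50 48 49 49 50 50]
0 40 [282.7 276.7] [349.8 276.9]
[50 49 48 48 48 50 48 50 49 48 49 49 49 49 50 49 49 49 49 49 50 48 48 49 49 49 48 49 49 50 49 49 49 49 48 49 48 49 49 49 48 50 48 51 48 49 49 48 48 49]
9 40 [282.4 287.3] [348.6 287.5]
[64 70 77 75 75 76 76 75 77 76 76 76 76 76 75 76 76 77 76 76 76 76 75 76 76 76 76 76 76 76 76 76 76 76 76 76 76 76 76 75 76 76 75 75 76 77 76 76 75 76]
24 27 [280.5 293.5] [342.1 293.7]
[189 111  65 105 106 105 106 105 105 105 104 105 104 105 106 105 104 104 104 104 104 104 104 103 103 104 103 104 104 104 104 104 103 103 103 103 103 103 103 103 103 103 103 103 102 103 102 102 103
 103]
60 30 [279.7 333. ] [339.3 333.2]
[106 106 106 106 106 106 106 106 106 106 106 106 106 106 106 107 106 107 106 107 106 105 106 106 106 106 106 106 107 106 107 106 106 105 107 106 106 105 106 106 105 106 106 105 106 106 106 106 106
 106]
```

12 N against a hard stop exceeds the roughly 7.5 N needed to slide the shaft, so it is pinched. Locking under this push.

{"api": "step_arm", "payload": {"rows": "0 0 0 0 0 0.4 0;0 0 0 0 0 0.8 0;0 0 0 0 0 0.8 0;0 0 0 0 0 0.8 0;0 0 0 0 0 0.8 0;0 0 0 0 0 0.8 0;0 0 0 0 0 0.4 0;0 0 0 0 0 0 0"}}

```text
time_s: 21.95
position: [0.4894, -0.1508, 0.0671]
ee_rot: [[-0.729, 0.47, 0.497], [0.507, 0.859, -0.07], [-0.46, 0.201, -0.865]]
ft_force: [0.9, -11.8, -2.7]
width: 0.0116
grasp_force: 29.9
```

```bash
python3 bd.py -42 1 32 24; python3 -c "
from h import *;s=r.get_state();print(s['moment'])"
```

```text
t 21.95 bedpos mm [-41.847  -0.131  32.37 ] shift units (tool now) [0.02  0.032 0.012] in target axes [0.02  0.032 0.012]
turn units [-0.041  0.049 -0.008] F bed [  0.73  -11.583  -3.505] w 0.011569933235392908 29.91809606552124 j [-0.522 -0.437  2.43   0.303  0.678 -1.733]
[-1.63312652  0.5024156  -1.06097774]
```

Good: 24° turned, force holding at about 11.6 N. Continuing.

{"api": "step_arm", "payload": {"rows": "0 0 0 0 0 0.6 0;0 0 0 0 0 0.8 0;0 0 0 0 0 0.8 0;0 0 0 0 0 0.8 0;0 0 0 0 0 0.8 0;0 0 0 0 0 0.6 0;0 0 0 0 0 0.4 0;0 0 0 0 0 0 0"}}

```text
time_s: 22.62
position: [0.4895, -0.1506, 0.0672]
ee_rot: [[-0.475, 0.726, 0.497], [0.812, 0.579, -0.07], [-0.339, 0.371, -0.865]]
ft_force: [1.7, -10.0, -2.7]
width: 0.0119
grasp_force: 29.9
```

```bash
python3 bd.py -42 1 32 48; python3 -c "
from h import *;s=r.get_state();print(s['moment'])"
```

```text
t 22.6167 bedpos mm [-41.718   0.103  32.363] shift units (tool now) [0.029 0.013 0.012] in target axes [0.028 0.013 0.012]
turn units [-0.012  0.059 -0.01 ] F bed [ 1.238 -9.701 -3.839] w 0.011910974693636032 29.919596314430237 j [-0.522 -0.437  2.43   0.303  0.678 -1.314]
[-1.49783746  0.37441619 -0.93890124]
```

{"api": "step_arm", "payload": {"rows": "0 0 0 0 0 0.6 0;0 0 0 0 0 0.8 0;0 0 0 0 0 0.8 0;0 0 0 0 0 0.8 0;0 0 0 0 0 0.8 0;0 0 0 0 0 0.8 0;0 0 0 0 0 0.6 0;0 0 0 0 0 0.4 0"}}

```text
time_s: 23.28
position: [0.4898, -0.1505, 0.0674]
ee_rot: [[-0.077, 0.864, 0.498], [0.989, 0.129, -0.07], [-0.124, 0.487, -0.864]]
ft_force: [4.2, -8.8, -3.9]
width: 0.0115
grasp_force: 30.0
```

```bash
python3 bd.py -42 1 32 76; python3 -c "
from h import *;s=r.get_state();print(s['moment'],s['moment']@s['ee_rot'])"
```

```text
t 23.2833 bedpos mm [-41.423   0.248  32.424] shift units (tool now) [ 0.029 -0.013  0.014] in target axes [ 0.029 -0.013  0.014]
turn units [ 0.024  0.057 -0.022] F bed [ 2.648 -8.164 -5.986] w 0.01154488901531643 29.992425441741943 j [-0.522 -0.437  2.429  0.304  0.677 -0.824]
[-1.40876488  0.19670307 -0.70107525] [ 0.39062098 -1.53307284 -0.10917882]
```

{"api": "step_arm", "payload": {"rows": "0 0 0 0 0 0.4 0;0 0 0 0 0 0.3 0;0 0 0 0 0 0.3 0;0 0 0 0 0 0.3 0;0 0 0 0 0 0 0"}}

```text
time_s: 23.7
position: [0.4898, -0.1503, 0.0674]
ee_rot: [[0.018, 0.867, 0.498], [0.997, 0.019, -0.07], [-0.07, 0.498, -0.865]]
ft_force: [4.4, -7.9, -3.1]
width: 0.012
grasp_force: 30.5
```

```bash
python3 bd.py -42 1 32 80.2; python3 -c "
from h import *;s=r.get_state();print(s['moment'],s['moment']@s['ee_rot'])"
```

```text
t 23.7 bedpos mm [-41.421   0.368  32.46 ] shift units (tool now) [ 0.024 -0.016  0.015] in target axes [ 0.024 -0.015  0.015]
turn units [ 0.026  0.054 -0.441] F bed [ 3.101 -7.286 -5.329] w 0.011992273156830198 30.495615005493164 j [-0.521 -0.437  2.429  0.303  0.678 -0.714]
[-1.47776068  0.17196244 -0.12111039] [ 0.15361941 -1.33837175 -0.64278889]
```

Knob at its stop (82° tool turn, 0.64 N m at the end). Releasing it and rising.

{"api": "step_arm", "payload": {"rows": "0 0 0 0 0 0 0.4;0 0 0 0 0 0 0.4;0 0 0 0 0 0 0.4;0 0 0 0 0 0 0.4;0 0 0 0 0 0 0.4;0 0 0 0 0 0 0.4;0 0 -0.3 0 0 0 0.4;0 0 -0.6 0 0 0 0.4"}}

```text
time_s: 24.37
position: [0.4746, -0.146, 0.088]
ee_rot: [[0.017, 0.87, 0.493], [0.998, 0.016, -0.063], [-0.063, 0.493, -0.868]]
ft_force: [0.5, 1.0, 0.2]
width: 0.038
grasp_force: 0.0
```

{"api": "step_arm", "payload": {"rows": "0 0 -0.8 0 0 -0.8 0.5;0 0 -0.6 0 0 -1 0.6;0 0 -0.2 0 0 -1 0.6;0 0 0 0 0 -1 0.6;0 0 0 0 0 -1 0.6;0 0 0 0 0 -1 0.6;0 0 0 0 0 -1 0.6;0 0 0 0 0 -1 0.6"}}

```text
time_s: 25.03
position: [0.4521, -0.1437, 0.1318]
ee_rot: [[-0.535, 0.683, 0.497], [0.762, 0.644, -0.066], [-0.365, 0.343, -0.865]]
ft_force: [-0.6, 1.0, 0.1]
width: 0.057
grasp_force: 0.0
```

{"api": "step_arm", "payload": {"rows": "0 0 0 0 0 -1 0.6;0 0 0 0 0 -1 0.6;0 0 0 0 0 -1 0.6;0 0 0 0 0 -1 0.6;0 0 0 0 0 -1 0.6;0 0 0 0 0 -1 0.6;0 0 0 0 0 -1 0.6;0 0 0 0 0 -0.6 0.6"}}

```text
time_s: 25.7
position: [0.4521, -0.1437, 0.1318]
ee_rot: [[-0.842, 0.21, 0.497], [0.204, 0.977, -0.066], [-0.499, 0.046, -0.865]]
ft_force: [0.5, 1.2, 0.8]
width: 0.0567
grasp_force: 0.0
```

```bash
python3 bd.py 55 42.5 95; python3 snap.py k2
cat > prof.py <<'E'
import sys
from h import *
from scipy.spatial.transform import Rotation as Ro
from scipy.ndimage import map_coordinates
np.set_printoptions(precision=1,suppress=True,linewidth=250)
p=np.load('bed.npy'); R=Ro.from_euler('ZY',[p[2],-np.radians(30)]).as_matrix(); o=np.r_[p[:2],.06]
c=K('wrist'); im=viewer.grab_frame('wrist'); save(sys.argv[1]+'.png',im); g=im.mean(2)
ys=np.arange(10,75,1.)
for x,z in((-5,40),(5,40),(9,40),(24,27),(60,27)):
    u=proj(c,[o+R@np.array([x,y,z])*1e-3 for y in ys]); print(x,z,u[0],u[-1]); print(map_coordinates(g,[u[:,1],u[:,0]],order=1,mode='nearest').astype(int))
E
python3 prof.py k3
```

```text
t 25.7 bedpos mm [-42.34    2.039 107.301] shift units (tool now) [-3.105  1.644  0.413] in target axes [-3.245  1.349  0.41 ]
turn units [-0.006  0.015 -1.064] F bed [0.661 1.244 0.522] w 0.05668480524967616 0.0 j [-0.566 -0.657  2.444  0.275  0.889 -2.036]
25.75 [ 0.45207299 -0.14371898  0.13173281] [ 0.28241507 -0.11303602  0.26190715] [ 0.72258766 -0.12294965 -0.68025764]
-5 40 [267.  227.1] [333.6 221.4]
[157 156 160 165 167 169 166 159 163 234 244 245 245 245 245 245 245 245 245 243 179 177 206 220 229 234 238 241 243 244 244 244 244 228 144  55  44  38  33  35  35  35  41  82 105 200 242 245 245 245 245 245 245 245 245 244 216 133 150 153 152 154
 157 155 150]
5 40 [267.8 236.5] [333.7 230.9]
[155 155 155 155 156 155 154 152 118 237 245 245 245 245 245 245 244 244 245 243 209 169 208 225 231 235 239 242 243 244 244 244 243 130  53  42  41  42  45  44  40  34  34  35  34  34  35  35  34  47 118 216 244 244 244 243 210 160 149 148 147 147
 150 152 150]
9 40 [268.2 240.2] [333.8 234.7]
[154 155 154 154 154 154 153 151 170 224 244 245 244 244 244 244 244 244 244 242 191 179 211 225 231 236 239 242 243 244 244 244 230  88  43  42  41  42  44  43  44  42  35  35  35  34  35  35  35  35  35  38  81 177 234 243 221 173 150 148 148 147
 150 152 150]
24 27 [268.8 247.5] [330.9 242.3]
[134 138 138 137 130 125 121 122 125 127 130 134 137 141 140 135 133 155 172 187 192 186 167 162 148 136 134 127 126 126 127 128 130 100  58  43  41  42  42  42  41  42  43  42  44  43  39  34  35  34  34  34  35  35  33  34  33  37  35  34  66 114
 147 145 143]
60 27 [271.5 277.6] [331.5 272.7]
[150 151 152 153 152 152 150 151 151 152 152 153 154 154 153 142 135 152 178 194 209 220 228 231 234 237 239 241 242 243 243 244 244 245 245 245 245 244 229  72  44  41  42  42  41  41  42  42  43  43  43  42  51  88 102 102  82  40  32  34  35  33
  34  35  35]
```

{"api": "step_arm", "payload": {"rows": "0 0 0 0 0 -0.55 0.6;0 0 0 0 0 -0.51 0.6;-0.6 0.26 0 0 0 0 0.6;-0.8 0.35 0 0 0 0 0.6;-0.8 0.35 0 0 0 0 0.6;-0.6 0.25 0.1 0 0 0 0.6;-0.35 0.16 0.3 0 0 0 0.6;0 0 0 0 0 0 0.6"}}

```text
time_s: 26.47
position: [0.5464, -0.1142, 0.1694]
ee_rot: [[-0.857, 0.134, 0.497], [0.117, 0.991, -0.065], [-0.502, 0.002, -0.865]]
ft_force: [-0.1, -0.2, -0.2]
width: 0.0572
grasp_force: 0.0
```

```bash
python3 bd.py 52 43 -8.9; python3 prof.py k4
python3 - <<'E'
from h import *
from scipy.spatial.transform import Rotation as Ro
from scipy.ndimage import map_coordinates
import cv2
np.set_printoptions(precision=1,suppress=True,linewidth=250)
p=np.load('bed.npy'); R=Ro.from_euler('ZY',[p[2],-np.radians(30)]).as_matrix(); o=np.r_[p[:2],.06]
c=K('wrist'); g=cv2.imread('pics/k4.png').mean(2); xs=np.arange(-40,40,1.)
for z in(20,39,44):
    u=proj(c,[o+R@np.array([x,40,z])*1e-3 for x in xs]); print(z,u[0],u[-1]); print(map_coordinates(g,[u[:,1],u[:,0]],order=1,mode='nearest').astype(int))
E
```

```text
t 26.4667 bedpos mm [54.121 43.609 95.072] shift units (tool now) [ 0.077 -0.022  3.466] in target axes [ 0.071 -0.02   3.466]
turn units [ 0.004  0.021 -0.047] F bed [-0.133 -0.259 -0.098] w 0.057246530455753585 0.0 j [-0.371 -0.434  2.246  0.164  0.823 -1.888]
-5 40 [214.3 127.7] [291.3 127.4]
[127 129 134 136 135 135 135 134 153 224 235 235 234 234 234 234 235 236 236 221 154 123 155 188 200 211 219 225 229 232 233 233 233 232 233 230 229 229 226 220 212 195 176 160 113 218 235 237 236 235 235 235 236 236 237 231 152 127 129 131 131 129
 129 128 127]
5 40 [214.8 139.8] [290.9 139.5]
[128 128 131 132 134 133 132 129 143 229 236 236 235 235 235 235 235 235 234 227 152 123 159 189 204 213 220 226 231 233 233 233 232 231 232 229 228 228 224 219 210 193 173 158 102 214 235 237 237 236 236 235 235 235 234 234 185 124 130 131 130 130
 128 128 127]
9 40 [215.  144.6] [290.8 144.3]
[128 129 131 132 133 133 132 132 170 224 234 234 234 234 235 235 235 235 235 230 148 161 162 192 206 213 220 226 231 233 233 233 232 231 232 229 227 227 223 218 209 192 172 157 109 211 233 235 235 235 235 235 23
[... 1007 characters left out ...]
.4  85.4] [251.2 180.4]
[209 226 237 237 237 237 237 237 237 229 193 223 230 231 231 231 231 231 231 231 232 232 232 232 232 232 232 232 232 233 233 233 233 233 233 233 234 233 233 233 233 233 234 233 233 234 234 233 233 233 233 233 233 231 166 117 161 226 236 236 236 236
 236 236 236 236 236 236 236 236 236 236 236 236 236 236 235 236 236 236]
44 [250.3  85.2] [251.1 181.9]
[209 222 236 237 237 237 237 237 237 228 194 225 230 231 231 231 231 231 231 231 232 232 232 232 232 232 232 232 232 233 233 233 233 233 233 234 234 233 233 233 233 234 234 233 233 234 233 233 233 233 233 233 230 171 117 154 225 236 235 236 236 236
 236 236 236 236 236 236 236 235 236 236 236 236 235 235 236 235 236 236]
```

Profiles show the moving jaw (y 19–30), slim end (31–54) and fixed jaw (55 on) in contact: pinched. Now to regrip the shaft.

{"api": "step_arm", "payload": {"rows": "0.08 -0.02 0.3 0 0 -0.05 0.6;0 0 0.7 0 0 0 0.6;0 0 0.8 0 0 0 0.6;0 0 0.8 0 0 0 0.6;0 0 0.6 0 0 0 0.6;0 0 0.2 0 0 0 0.6;0 0 0 0 0 0 0.6;0 0 0 0 0 0 0.6"}}

```text
time_s: 27.18
position: [0.5925, -0.1223, 0.0792]
ee_rot: [[-0.858, 0.131, 0.496], [0.113, 0.991, -0.066], [-0.501, -0.001, -0.866]]
ft_force: [-0.0, -0.4, -0.3]
width: 0.0571
grasp_force: 0.0
```

```bash
python3 bd.py 51.7 43 -8.5
```

```text
t 27.1833 bedpos mm [49.538 41.571 -6.469] shift units (tool now) [-0.072  0.048  0.068] in target axes [-0.072  0.048  0.068]
turn units [-0.012  0.01  -0.007] F bed [-0.096 -0.379 -0.25 ] w 0.05709293542175707 0.0 j [-0.35  -0.195  2.228  0.191  0.603 -1.918]
```

{"api": "step_arm", "payload": {"rows": "-0.07 0.04 0.06 0 0 0 0.6;0 0 0 0 0 0 0.6;0 0 0 0 0 0 0.3;0 0 0 0 0 0 0;0 0 0 0 0 0 0;0 0 0 0 0 0 0;0 0 0 0 0 0 0;0 0 0 0 0 0 0"}}

```text
time_s: 27.85
position: [0.5962, -0.1218, 0.0794]
ee_rot: [[-0.858, 0.13, 0.497], [0.112, 0.991, -0.067], [-0.502, -0.002, -0.865]]
ft_force: [-2.5, -2.8, 2.7]
width: 0.0334
grasp_force: 30.0
```

```bash
python3 bd.py 51.7 43 -8.5
```

```text
t 27.85 bedpos mm [52.788 42.551 -8.074] shift units (tool now) [0.036 0.015 0.014] in target axes [0.036 0.015 0.014]
turn units [-0.022  0.026  0.011] F bed [-0.448 -3.127  3.355] w 0.03339043214974955 29.98557597398758 j [-0.345 -0.187  2.221  0.187  0.6   -1.913]
```

{"api": "step_arm", "payload": {"rows": "0 0 -0.05 0 0 0 0;0 0 -0.1 0 0 0 0;0 0 -0.2 0 0 0 0;0 0 -0.4 0 0 0 0;0 0 -0.6 0 0 0 0;0 0 -0.8 0 0 0 0;0 0 -0.8 0 0 0 0;0 0 -0.8 0 0 0 0"}}

```text
time_s: 28.52
position: [0.5374, -0.1126, 0.1731]
ee_rot: [[-0.861, 0.13, 0.491], [0.114, 0.991, -0.063], [-0.495, 0.002, -0.869]]
ft_force: [0.5, -0.5, -4.6]
width: 0.0335
grasp_force: 29.9
```

{"api": "step_arm", "payload": {"rows": "0 0.2 -0.4 0 0 0 0;0 0.6 0 0 0 0 0;0 1 0 0 0 0 0;0 1 0 0 0 0 0;0 1 0 0 0 0 0;0 1 0 0 0 0 0;0 1 0 0 0 0 0;0 1 0 0 0 0 0"}}

```text
time_s: 29.18
position: [0.5586, 0.091, 0.1833]
ee_rot: [[-0.861, 0.131, 0.492], [0.113, 0.991, -0.066], [-0.496, -0.001, -0.868]]
ft_force: [-0.1, -0.5, -4.7]
width: 0.0337
grasp_force: 29.9
```

```bash
cat > cr.py <<'E'
import sys
from h import *
from scipy.spatial.transform import Rotation as Ro
np.set_printoptions(precision=3,suppress=True)
s=r.get_state(); R=np.array(s['ee_rot']); x=np.array(s['position']); t=np.array([float(a) for a in sys.argv[1:4]])
a=np.radians(-17.64); Rt=np.c_[[-np.cos(a),-np.sin(a),0],[-np.sin(a),np.cos(a),0],[0,0,-1]]
print(s['time_s'],x,'shift tool-now',R.T@(t-x)/.03,'target axes',Rt.T@(t-x)/.03,'turn',np.degrees(Ro.from_matrix(R.T@Rt).as_rotvec())/5,'F',s['ft_force'],s['width'],s['grasp_force'])
E
python3 cr.py .5697 .1361 .1
```

```text
29.1833 [0.559 0.091 0.183] shift tool-now [1.229 1.542 2.495] target axes [0.102 1.545 2.778] turn [0.513 5.936 1.982] F [-0.057 -0.486 -4.66 ] 0.03370174333845472 29.89500492811203
```

{"api": "step_arm", "payload": {"rows": "0 0.8 0 0.064 0.742 0.248 0;0 0.5 0 0.064 0.742 0.248 0;0 0 0 0.064 0.742 0.248 0;0 0 0 0.064 0.742 0.248 0;0 0 0 0.064 0.742 0.248 0;0 0 0 0.064 0.742 0.248 0;0 0 0 0.064 0.742 0.248 0;0 0 0 0.064 0.742 0.248 0"}}

```text
time_s: 29.85
position: [0.5648, 0.1284, 0.1846]
ee_rot: [[-0.953, 0.304, -0.001], [0.304, 0.953, 0.001], [0.001, 0.001, -1.0]]
ft_force: [-0.4, -0.1, -5.1]
width: 0.0336
grasp_force: 29.9
```

{"api": "step_arm", "payload": {"rows": "0 0 0 0 0 0 0;0 0 0 0 0 0 0"}}

```text
time_s: 30.02
position: [0.5656, 0.1278, 0.1844]
ee_rot: [[-0.953, 0.303, 0.003], [0.303, 0.953, -0.001], [-0.003, 0.0, -1.0]]
ft_force: [-0.2, 0.3, -4.5]
width: 0.0334
grasp_force: 29.9
```

```bash
python3 cr.py .5697 .1361 .043
```

```text
30.0167 [0.566 0.128 0.184] shift tool-now [-0.032  0.302  4.712] target axes [-0.046  0.304  4.712] turn [0.004 0.034 0.   ] F [-0.215  0.303 -4.55 ] 0.03341480670589038 29.879449903964996
```

{"api": "step_arm", "payload": {"rows": "-0.04 0.3 0 0 0.03 0 0;0 0 0.5 0 0 0 0;0 0 1 0 0 0 0;0 0 1 0 0 0 0;0 0 1 0 0 0 0;0 0 0.8 0 0 0 0;0 0 0.4 0 0 0 0;0 0 0 0 0 0 0"}}

```text
time_s: 30.68
position: [0.5672, 0.1369, 0.0422]
ee_rot: [[-0.953, 0.303, -0.003], [0.303, 0.953, 0.001], [0.003, -0.0, -1.0]]
ft_force: [-1.6, -0.6, -5.3]
width: 0.0334
grasp_force: 30.0
```

{"api": "step_arm", "payload": {"rows": "0 0 0 0 0 0 0;0 0 0 0 0 0 0"}}

```text
time_s: 30.85
position: [0.5711, 0.1367, 0.0468]
ee_rot: [[-0.953, 0.302, 0.005], [0.302, 0.953, 0.001], [-0.005, 0.002, -1.0]]
ft_force: [0.2, -0.5, -4.5]
width: 0.0333
grasp_force: 30.0
```

```bash
python3 cr.py .5697 .1361 .013
```

```text
30.85 [0.571 0.137 0.047] shift tool-now [ 0.044 -0.038  1.127] target axes [ 0.039 -0.035  1.128] turn [0.027 0.054 0.008] F [ 0.185 -0.524 -4.514] 0.03330229410394364 29.983184337615967
```

{"api": "step_arm", "payload": {"rows": "0 -0.03 0.2 0 0 0 0;0 0 0.3 0 0 0 0;0 0 0.3 0 0 0 0;0 0 0.1 0 0 0 0;0 0 0 0 0 0 0;0 0 0 0 0 0 0;0 0 0 0 0 0 0"}}

```text
time_s: 31.43
position: [0.571, 0.1355, 0.0187]
ee_rot: [[-0.953, 0.303, 0.005], [0.303, 0.953, 0.001], [-0.004, 0.002, -1.0]]
ft_force: [2.4, 0.8, -2.2]
width: 0.0335
grasp_force: 30.0
```

```bash
python3 cr.py .5697 .1361 .013
```

```text
31.4333 [0.571 0.136 0.019] shift tool-now [0.049 0.005 0.191] target axes [0.048 0.005 0.191] turn [0.026 0.049 0.002] F [ 2.427  0.82  -2.173] 0.03345218632877677 29.997267723083496
```

{"api": "step_arm", "payload": {"rows": "0.03 0 0.07 0 0.03 0 0;0 0 0.05 0 0 0 0;0 0 0 0 0 0 0;0 0 0 0 0 0 0"}}

```text
time_s: 31.77
position: [0.5711, 0.1356, 0.0185]
ee_rot: [[-0.953, 0.302, 0.003], [0.302, 0.953, 0.001], [-0.003, 0.002, -1.0]]
ft_force: [-3.7, -1.5, 13.5]
width: 0.0332
grasp_force: 30.0
```

```bash
python3 cr.py .5697 .1361 .013
```

```text
31.7667 [0.571 0.136 0.019] shift tool-now [0.049 0.001 0.183] target axes [0.048 0.002 0.183] turn [0.021 0.031 0.007] F [-3.656 -1.474 13.52 ] 0.033238470272246606 30.002098381519318
```

Contact came about 5 mm earlier than expected. Checking by code how the shaft sits in the grip before letting go.

```bash
python3 snap.py r1
python3 - <<'E'
from h import *
import pickle
np.set_printoptions(precision=1,suppress=True,linewidth=220)
s=r.get_state(); print(s['moment'],s['moment']@s['ee_rot'])
for n in('g1','r1'):
    g=cv2.imread(f'pics/{n}.png').astype(float); sat=g.max(2)-g.min(2); v=g.max(2)
    c=pickle.load(open(n+'.pkl','rb')); m=(sat<45)&(v>120)
    print(n,'col256 v',g[60:250:2,256].mean(1).astype(int))
    for row in (60,80,100,110,120,130,150,170,180,190,200,215): 
        w=np.where(m[row,200:312])[0]; print(row,(w.min()+200,w.max()+200,len(w)) if len(w) else None,end=' ')
    print()
    a=np.radians(-17.64);d=np.array([np.cos(a),np.sin(a),0]);
    for z in(.048,):
        O=np.array([.5694,.1361,z]); print([proj(c,O+d*x+[0,0,h])[0] for x,h in((-.08,.012),(-.035,.012),(-.035,.017),(-.08,-.012))])
E
```

```text
31.8167 [0.5710712  0.1356131  0.01847752] [0.4896417  0.16129007 0.21671014] [ 0.28338295 -0.08809924 -0.95495164]
[-0.2  0.8  0.1] [ 0.5  0.7 -0.1]
g1 col256 v [ 73  70  70  69  67  67  63  62  61  63  64  65  65  65 185 206 207 207 207 207 207 208 189 211 238 238 238 238 238 237 237 237 237 237 237 237 237 237 236 236 236 236 236 236 236 236 235 235 235 235 235 235 236 235
 235 234 234 234 234 234 234 233 204 132 147 233 237 236 236 236 237 237 237 236 236 236 236 237 236 236 236 236 236 236 236 236 236 236 236 236 236 236 236 236 236]
60 None 80 None 100 None 110 (np.int64(235), np.int64(275), 41) 120 (np.int64(235), np.int64(275), 41) 130 (np.int64(236), np.int64(275), 40) 150 (np.int64(236), np.int64(275), 40) 170 (np.int64(236), np.int64(274), 39) 180 (np.int64(231), np.int64(279), 45) 190 (np.int64(229), np.int64(307), 55) 200 (np.int64(229), np.int64(307), 55) 215 (np.int64(230), np.int64(281), 52) 
[array([254.8, 105.8]), array([254.9, 186.2]), array([254.8, 188.8]), array([255. , 104.6])]
r1 col256 v [ 70  68  66  65  63  62  60  62  63  65  65  63 151 205 206 207 208 208 207 207 208 154 229 233 234 233 233 234 233 234 233 233 234 234 234 235 234 234 234 235 234 235 235 235 235 235 235 235 235 235 235 235 235 235
 235 235 235 235 234 235 235 235 234 199 125 147 216 238 237 237 237 237 237 237 237 237 237 236 237 237 237 237 237 236 237 237 237 236 236 236 236 236 236 236 236]
60 None 80 None 100 None 110 (np.int64(235), np.int64(277), 43) 120 (np.int64(235), np.int64(277), 43) 130 (np.int64(235), np.int64(276), 42) 150 (np.int64(236), np.int64(276), 41) 170 (np.int64(236), np.int64(276), 41) 180 (np.int64(233), np.int64(277), 44) 190 (np.int64(227), np.int64(284), 58) 200 (np.int64(227), np.int64(309), 58) 215 (np.int64(228), np.int64(283), 56) 
[array([255.3, 103. ]), array([255.3, 188.7]), array([255.3, 191.5]), array([255.3, 101.9])]
```

The silhouettes match the shaft lying level in its vees (slim end row 102 against 103 expected, width 43 px against 42.8). It had only slipped a little in the grip. Letting go.

{"api": "step_arm", "payload": {"rows": "0 0 -0.015 0 0 0 0;0 0 0 0 0 0 0.4;0 0 0 0 0 0 0.5;0 0 0 0 0 0 0.6;0 0 0 0 0 0 0.6;0 0 0 0 0 0 0.6;0 0 0 0 0 0 0.6"}}

```text
time_s: 32.4
position: [0.5691, 0.1356, 0.0149]
ee_rot: [[-0.953, 0.303, -0.0], [0.303, 0.953, 0.001], [0.0, 0.001, -1.0]]
ft_force: [0.8, -0.0, 0.1]
width: 0.0565
grasp_force: 0.0
```

{"api": "step_arm", "payload": {"rows": "0 0 -0.2 0 0 0 0.6;0 0 -0.5 0 0 0 0.6;0 0 -0.8 0 0 0 0.6;0 0 -1 0 0 0 0.6;0 0 -1 0 0 0 0.6;0 0 -1 0 0 0 0.6;0 0 -0.5 0 0 0 0.6;0 0 0 0 0 0 0.6"}}

```text
time_s: 33.07
position: [0.5724, 0.1359, 0.1714]
ee_rot: [[-0.953, 0.303, 0.01], [0.303, 0.953, 0.003], [-0.009, 0.006, -1.0]]
ft_force: [-0.5, 0.4, -0.5]
width: 0.0575
grasp_force: 0.0
```

{"api": "step_arm", "payload": {"rows": "0 0 0 0 0 0 0.6;0 0 0 0 0 0 0.6;0 0 0 0 0 0 0.6"}}

```text
time_s: 33.32
position: [0.568, 0.1352, 0.1629]
ee_rot: [[-0.953, 0.303, -0.003], [0.303, 0.953, 0.001], [0.003, -0.0, -1.0]]
ft_force: [-0.7, 0.5, 0.5]
width: 0.0572
grasp_force: 0.0
```

```bash
python3 snap.py r2
python3 - <<'E'
from h import *
import pickle
np.set_printoptions(precision=1,suppress=True,linewidth=220)
a=np.radians(-17.64);d=np.array([np.cos(a),np.sin(a),0])
for n in('g2','r2'):
    g=cv2.imread(f'pics/{n}.png').astype(float); sat=g.max(2)-g.min(2); v=g.max(2); m=(sat<45)&(v>120)
    c=pickle.load(open(n+'.pkl','rb')); O=np.array([.5694,.1361,.048])
    for x,h in((-.075,0),(-.06,0),(-.04,0),(-.03,0),(0,0),(.03,0),(.05,0)):
        u=proj(c,O+d*x)[0]; q=int(round(u[1])); w=np.where(m[q,int(u[0])-25:int(u[0])+26])[0]+int(u[0])-25
        print(n,x,u,(w.min(),w.max()) if len(w) else None, (w.min()+w.max())/2-u[0] if len(w) else '')
    u0=proj(c,O)[0]; print(g[60:220:2,int(u0[0])].mean(1).astype(int), [proj(c,O+d*x+[0,0,h])[0] for x,h in((-.08,.012),(-.035,.017),(.06,.017))])
# scene-image change around the cradle and the rest vs start
s0=np.load('scene.npy').astype(int); s1=viewer.grab_frame('scene').astype(int); D=np.abs(s1-s0).max(2)
t0=np.load('top.npy').astype(int); t1=viewer.grab_frame('top').astype(int); E=np.abs(t1-t0).max(2)
print('top diff gauge',[(j,i) for i,j in np.argwhere(E[145:245,280:375]>60)][:60])
print('scene cradle diff',(D[170:210,200:262]>60).sum(), s1.shape)
E
```

```text
33.3667 [0.56806919 0.1352319  0.16292287] [0.48780216 0.1609953  0.36157331] [ 0.27741542 -0.08849703 -0.95666554]
g2 -0.075 [251.1 100. ] (np.int64(242), np.int64(261)) 0.37225102564852364
g2 -0.06 [251.2 113.1] (np.int64(242), np.int64(261)) 0.321816474610074
g2 -0.04 [251.2 130. ] (np.int64(239), np.int64(264)) 0.2563910052355425
g2 -0.03 [251.3 138.2] (np.int64(238), np.int64(264)) -0.27556646293098197
g2 0 [251.4 162.1] (np.int64(239), np.int64(264)) 0.13145515404843877
g2 0.03 [251.5 184.9] (np.int64(239), np.int64(264)) 0.0426078899301956
g2 0.05 [251.5 199.5] (np.int64(240), np.int64(264)) 0.4855456106675433
[ 65  62  62  65  72  75  71  68  64  61  58  61  64  86 207 208 235 235 235 234 234 234 234 234 233 233 232 233 233 232 232 232 231 231 231 162 228 235 235 235 235 235 235 235 235 235 235 235 235 235 234 234 234 234
 233 234 233 233 233 233 233 233 233 232 232 232 232 232 231 220 193 231 231 231  91  80  83  81  81  79] [array([251. ,  95.7]), array([251.2, 136. ]), array([251.5, 211.5])]
r2 -0.075 [256.7 108. ] (np.int64(246), np.int64(268)) 0.33231646198771614
r2 -0.0
[... 1975 characters left out ...]
(59)), (np.int64(38), np.int64(59)), (np.int64(46), np.int64(59)), (np.int64(47), np.int64(59)), (np.int64(48), np.int64(59)), (np.int64(49), np.int64(59)), (np.int64(50), np.int64(59)), (np.int64(33), np.int64(60)), (np.int64(34), np.int64(60)), (np.int64(35), np.int64(60)), (np.int64(36), np.int64(60)), (np.int64(37), np.int64(60)), (np.int64(38), np.int64(60)), (np.int64(46), np.int64(60)), (np.int64(47), np.int64(60)), (np.int64(48), np.int64(60)), (np.int64(49), np.int64(60)), (np.int64(50), np.int64(60)), (np.int64(33), np.int64(61)), (np.int64(34), np.int64(61)), (np.int64(35), np.int64(61)), (np.int64(36), np.int64(61)), (np.int64(37), np.int64(61))]
scene cradle diff 0 (384, 512, 3)
```

The shaft is back in the cradle as before (scene picture unchanged there), the jaw is at its setting and the arm is clear.

```bash
python3 -c "
from cell import r
print(r.hand_in())"
```

```text
the job is handed in; nothing more can be done
None
```

The job is handed in at about 33 s of robot time: the gauge jaw was set on the master shaft with about 11 N of push, the lock knob was turned to its stop, and the shaft is back in its cradle as it lay before.

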